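# Gauge the gap under a sprung PC cooler

## Robot

A 6-joint arm with a two-finger parallel gripper is mounted at the origin on the work surface. World frame = base frame: x ahead of the robot, y to its left, z up, the work surface at z = 0. Lengths are in m, angles in degrees, forces in N, time in s.
With the tool pointing down it reaches from about 0.35 to 0.975 m from the base axis. Payload 7.1 kg.
Tool frame: the origin (TCP) lies midway between the tips of the shut fingers; the grasp point (between the pads) lies grip_depth behind it (grip_depth is the distance from the TCP to the grasp point, in m); z points along the fingers, x is the direction in which the jaws open and shut, and the axes are right-handed (so a half turn about z gives the same grasp; the last joint's range is limited). The gripper opens to 88 mm and grips with 3 to 60 N. Pads are 20 mm wide; open, the fingers measure 115 mm over their backs; the gripper's body (75 mm by 178 mm) begins 61 mm behind the grasp point.
Start: joints at [-74.943, 24.242, 93.386, -0, 62.372, -1.089], TCP at [0.174, -0.6, 0.191] pointing down, gripper open.
Joint ranges: [-172.04, 172.04], [-51.8, 120.97], [4.93, 147.93], [-75.15, 255.16], [6.16, 154.13], [-145.62, 145.62]. Speed limits (degrees/s): [136.94, 136.94, 172.46, 180, 180, 180].

## Interface

Orientations are given as [roll, pitch, yaw] about the fixed x, y, z axes, in that order (R = Rz(yaw) Ry(pitch) Rx(roll)).
In Python, from bench import observe, get_image, job_done, spot_in, grip_depth gives the robot as it stands. The module is installed in compiled form; this text tells all that it offers.
- The arm moves only by the tool step_arm, never from a script. Its argument "deltas" is a list of rows, each a list of 7 numbers: the closure, from 0 (fully open) to 1 (shut), then the shift along the tool's x, y, z in units of 25 mm (1.0 is 25 mm), then the turn, a rotation vector about the tool's x, y, z in units of 6 degrees (1.0 is 6 degrees). A call has 1 to 20 rows; each row shifts and turns the commanded pose from where the row before left it, along the tool's axes as they then stand; what a row does not reach is not made up. A row lasts 1/12 s, in which the tool goes at most 41.7 mm and 7.16 degrees, less where a joint would pass 70% of its speed; a pose out of reach is approached as far as the arm can. A call is refused whole if a number of a shift passes 1 or a number of a turn 1, either way. A call with a gripper value outside its range is refused whole. The fingers move at their own pace and stop on an object; "force" is the grip in N (left out, the last holds). Time passes only in rows, so rows that do not move let the fingers close. It gives the time, the measured TCP pose, the force and the opening at its end, in the units of the state.
- observe(): the state, without advancing time (a new reading comes with each control period).
- get_image(name): name is "scene" or "top" or "wrist"; returns a dict with "color" (420x560x3 uint8, red, green, blue), "fx", "fy", "cx", "cy" (pixels), "extrinsics" (4x4, takes a point from world to camera coordinates); the wrist camera has in their place "T_tool_cam" (4x4, takes a point from camera to tool coordinates, whose origin is the TCP and whose axes are the tool frame's). Camera axes: x right, y up, looking along -z (the intrinsics and any distortion apply to the point x, -y, -z); pixel columns grow to the right and rows downward; lengths in m; the calibration is good to about 2 mm. A picture is of the moment at which its call begins: read the wrist's pose just before it. There is no depth.
- job_done(): hands the job in, once; it reports no verdict.
Trained networks look in a picture, given as the dict that the camera call returned (one of the last four; its "shot" number tells which), for a name from the list of things; names that differ only in an ending like _2 or _b are one class to them, and where a whole thing is asked for, a point or a joint stands for the part that bears it (a point fixed in the world has none). Each returns a list of dicts, best first, with "conf" (0 to 1); they miss things now and then, are a little off and sometimes report something else, mostly with a low value. They report only what shows in the picture. A call takes as long as a camera call. They do not tell look-alikes from the thing itself.
- spot_in(picture, label): "point" ([x, y, z] in m, in world coordinates, good to about 4 mm: the middle of the surface that is visible of it).
The state is a dict: "time_s": time; "joint_positions": joint angles; "dq": joint speeds; "joint_efforts": joint torques, N m; "eef_pos": TCP position; "tcp_rot": TCP orientation; "contact_force": force on the tool from outside, world axes, zero at the start; "torque": the same for the moment, N m; "finger_gap": finger opening in m.
Only numpy, scipy, OpenCV 4.12 (cv2) and the standard library are available. Lean on these libraries where they do the work, as an engineer would, in place of code of your own. Each camera call takes 0.05 s, during which the arm holds its last target. There are 200 camera calls.

## Task

The grey guard panel stands in a slot in front of the cooler test bench: lift it out, lean it squarely and centred, some 20 degrees from upright, against the tall face of the steel bookend with its foot on the table, and let it go. Then take the taper gauge by its handle and slide its blade, flat on the bench's ledge, straight into the gap under the cooler's copper plate until it drags snugly, with the plate raised about 2 mm (never more than 4.5 mm). Finish still holding the gauge there by its handle with the plate raised, and leave the other things on the table undisturbed.

Things in the scene. Friction and masses are not known exactly. Their poses are not given: they have to be found in the camera images.
- bench: Fixed cooler test bench; aluminium deck 150 mm wide, top at 50 mm. Origin on the table under its middle; x level, pointing into the gap (the way the blade goes in), z up. Along x: deck -80 to 90, copper plate -50 to 50: 30 mm of bare ledge before the plate. Panel slot (12 mm wide, two 25 mm high rails) centred at x -105. Steel bridge over the cooler 137 mm high, posts at x 0 to 30, y +-55.
- ledge (a point): Point on the deck's top face straight below the middle of the copper plate's front lower edge; axes as the bench's. 50 mm above the table.
- plate_edge (a point): Middle of the lower front edge of the copper plate (84 mm wide, 8 mm thick; finned cooler on it, 66 mm high in all, fins start 40 mm behind that edge). A lip sloping forward and up at 35 degrees by 16 mm guides a blade in. At rest the gap from deck to plate is 4.5 to 6 mm, different each time.
- cooler (a joint): How far the cooler and its plate are raised from rest, m (0 at rest, stop at 0.009). It slides straight up; its weight and springs press it down with about 3.4 N plus 1 N per mm raised. With friction above and below, the blade drags with about 5 to 16 N once the plate is raised.
- panel: Loose guard panel, plain grey plastic slab 10 mm thick (its x), 90 mm wide (y), 140 mm high (z), 150 g, both faces alike. Origin at the centre of its lower edge face. It starts upright on the table in the bench's slot, x along the bench's x.
- stand: Fixed dark steel bookend. Upright plate 100 mm wide (y), 6 mm thick, 75 mm high; its tall open face looks along +x (away from the robot); its 4 mm thick foot reaches 70 mm behind it (to -x). Origin on the table at the middle of the bottom of that open face; x out of the face, z up.
- gauge: Loose taper gauge, 120 g, flat on the table. Black handle block 40 mm long (x), 20 wide (y), 42 high; origin at the centre of its underside. A steel blade 24 mm wide reaches 105 mm from the handle's front along +x. Undersides of handle and blade are one plane; the blade's top slopes from 3 mm thick at the tip to 11.4 mm at the handle (0.8 mm per 10 mm).
- tip (a point): Middle of the blade tip's lower edge, 125 mm along x from the gauge's origin; axes as the gauge's.
- can: Bystander: green drink can, 66 mm wide, 120 mm high; origin at its underside's centre.
- pawn_bottle: Bystander: small green bottle-shaped game piece, 20 mm wide, 40 mm high; origin underneath.
- pawn_book: Bystander: small blue book-shaped game piece, 12 x 22 x 32 mm; origin underneath.
- pawn_chair: Bystander: small red chair-shaped game piece, 26 x 26 x 32 mm; origin underneath.
- mouse: Bystander: round black computer mouse, 62 mm wide, 33 mm high; origin underneath.
- deck_box: Bystander: cardboard card-deck box, 66 x 92 x 22 mm; origin underneath.
There are look-alikes about, which are no part of the job. Leave any blue look-alike of the stand alone.

How it is judged:
By the outcome, as a careful person would: the job done as asked, in the order asked, and still so for the second after the job is handed in, while the arm keeps its last pose, push and grip.
It also fails if it takes over 54 s, if anything falls off the work surface, if the arm or the gripper's body presses on something with over 40 N, if the wrist force passes 120 N, or if a joint passes its speed limit or range.

## Working session

There is one attempt and no reset: what is moved stays moved. The work goes in short steps, Python scripts to look and compute and a tool call to move; the robot and the scene stay as the last step left them, time stands still between calls to the robot, and variables do not carry over. Pictures are saved under pics/ and viewed, about 8 in all and at most 12, crops included, and the job is handed in when it is done.

Besides the shell and the picture viewer there is one more tool, called as name(argument=value, ...), one argument or row to a line, values as JSON. step_arm: Moves the arm, as the interface text tells. Its arguments: {"type":"object","properties":{"deltas":{"type":"array","items":{"type":"array","items":{"type":"number"}}},"force":{"type":"number"}},"required":["deltas"]}

```bash
mkdir -p pics
cat > h.py <<'E'
import numpy as np, cv2
from bench import *
from scipy.spatial.transform import Rotation as Ro
def save(p,n): cv2.imwrite(f'pics/{n}.png', cv2.cvtColor(p['color'],cv2.COLOR_RGB2BGR))
def cam(p,st=None):
    if 'extrinsics' in p: return np.array(p['extrinsics'])
    T=np.eye(4);T[:3,:3]=Ro.from_euler('xyz',st['tcp_rot'],degrees=True).as_matrix();T[:3,3]=st['eef_pos']
    return np.linalg.inv(T@np.array(p['T_tool_cam']))
def proj(p,X,st=None):
    E=cam(p,st);c=np.atleast_2d(X)@E[:3,:3].T+E[:3,3]
    return np.c_[p['fx']*c[:,0]/-c[:,2]+p['cx'], p['fy']*-c[:,1]/-c[:,2]+p['cy']]
def unproj(p,uv,z,st=None):
    E=cam(p,st);R=E[:3,:3];o=-R.T@E[:3,3];out=[]
    for u,v in np.atleast_2d(uv):
        d=R.T@np.array([(u-p['cx'])/p['fx'],-(v-p['cy'])/p['fy'],-1]);out.append(o+d*(z-o[2])/d[2])
    return np.array(out)
E
cat > a.py <<'E'
from h import *
np.set_printoptions(precision=4,suppress=True)
s=observe();print(s['eef_pos'],s['tcp_rot'],grip_depth if not callable(grip_depth) else grip_depth(), s['time_s'],s['finger_gap'])
for n in ('scene','top'):
    p=get_image(n);save(p,n);print(n,p['color'].shape,[k for k in p])
    for l in ['bench','panel','stand','gauge','cooler','can','pawn_bottle','pawn_book','pawn_chair','mouse','deck_box']:
        for r in spot_in(p,l)[:3]: print(l,np.round(r['point'],3),round(r['conf'],2),proj(p,r['point'])[0].round())
E
python3 a.py; python3 -c "
import cv2,numpy as np
cv2.imwrite('pics/b.png',cv2.resize(np.vstack([cv2.imread('pics/top.png')]),(800,600)))"
```

```text
[ 0.1736 -0.5998  0.1899] [-179.999     0.0873  -73.8551] 0.0187 0.0 0.08801509190746877
scene (420, 560, 3) ['color', 'fx', 'fy', 'cx', 'cy', 'extrinsics', 'shot']
bench [0.623 0.157 0.051] 0.89 [346. 229.]
panel [0.671 0.073 0.095] 0.79 [307. 216.]
stand [0.82  0.117 0.057] 0.89 [298. 275.]
gauge [ 0.575 -0.237  0.01 ] 0.73 [220. 194.]
gauge [ 0.751 -0.083  0.016] 0.39 [234. 243.]
cooler [0.598 0.143 0.068] 0.97 [345. 217.]
can [0.368 0.354 0.079] 0.7 [447. 189.]
pawn_bottle [0.442 0.035 0.018] 0.62 [324. 192.]
pawn_bottle [ 0.575 -0.238  0.012] 0.22 [220. 193.]
pawn_book [ 0.749 -0.083  0.017] 0.65 [234. 242.]
pawn_chair [ 0.749 -0.083  0.018] 0.49 [234. 242.]
mouse [ 0.554 -0.415  0.022] 0.61 [175. 173.]
deck_box [ 0.396 -0.374  0.022] 0.73 [215. 155.]
deck_box [ 0.555 -0.416  0.022] 0.72 [174. 173.]
deck_box [0.621 0.159 0.047] 0.2 [347. 230.]
top (420, 560, 3) ['color', 'fx', 'fy', 'cx', 'cy', 'extrinsics', 'shot']
bench [0.576 0.142 0.056] 0.93 [222. 232.]
panel [ 0.408 -0.192  0.005] 0.49 [341. 277.]
panel [0.622 0.056 0.14 ] 0.45 [247. 207.]
stand [0.807 0.086 0.006] 0.88 [235. 161.]
stand [ 0.412 -0.189  0.001] 0.59 [340. 276.]
stand [0.585 0.136 0.065] 0.3 [223. 228.]
gauge [ 0.742 -0.09   0.014] 0.63 [293. 173.]
gauge [ 0.541 -0.421  0.03 ] 0.63 [411. 223.]
gauge [ 0.568 -0.209  0.009] 0.57 [339. 223.]
cooler [0.585 0.139 0.062] 0.64 [222. 229.]
can [0.342 0.345 0.119] 0.94 [150. 324.]
can [ 0.561 -0.215  0.006] 0.46 [341. 226.]
pawn_chair [ 0.742 -0.089  0.016] 0.44 [293. 173.]
mouse [ 0.542 -0.42   0.027] 0.61 [410. 223.]
mouse [ 0.566 -0.217  0.006] 0.47 [341. 224.]
deck_box [ 0.382 -0.374  0.024] 0.76 [405. 278.]
```

View pics/b.png

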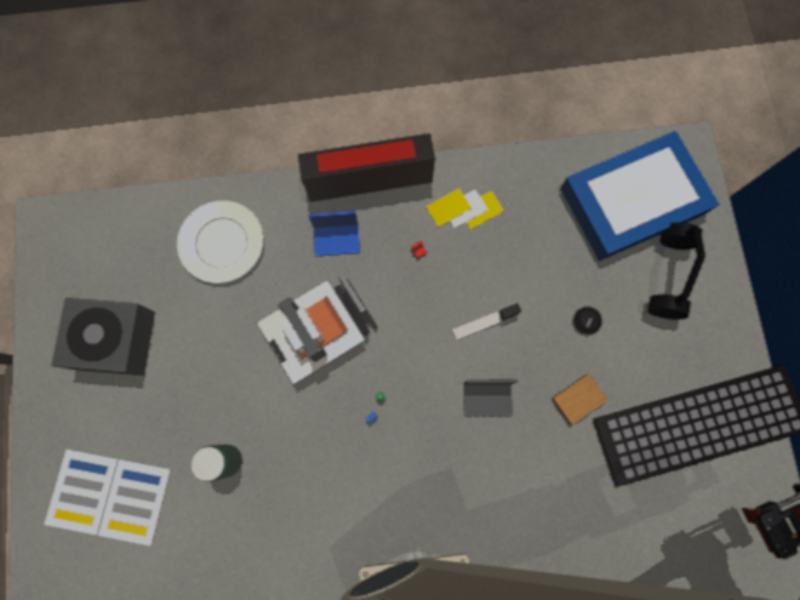

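View pics/scene.png

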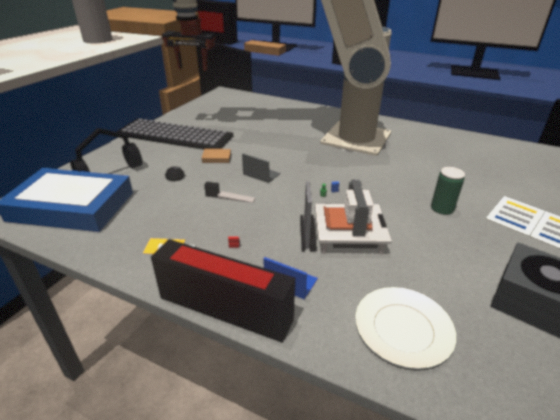

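The top view (800x600) shows the following:
- **Bench:** at (315,332), with the grey panel in its slot at (358,303).
- **Gauge:** the black handle is at (510,312) and its tip is at (455,333).
- **Stand:** the dark stand is at (488,397), with its upright on the far side. The blue look-alike is at (335,235).

The panel could be confused with the dark stand at (488,397), and the gauge with the red chair (418,250) or the mouse (587,320). The panel at (358,303) and the gauge at (485,322) fit the description. I'll check the choice with close wrist views on the way.

```bash
cat >> h.py <<'E'
np.set_printoptions(precision=4,suppress=True)
from scipy.linalg import logm,expm
from math import ceil
def pose(st): 
    T=np.eye(4);T[:3,:3]=Ro.from_euler('xyz',st['tcp_rot'],degrees=True).as_matrix();T[:3,3]=st['eef_pos'];return T
def mk(p,rpy):
    T=np.eye(4);T[:3,:3]=Ro.from_euler('xyz',rpy,degrees=True).as_matrix();T[:3,3]=p;return T
def plan(A,B,frac=0.8):
    """rows of equal body steps from A to B; returns n,row"""
    L=np.real(logm(np.linalg.inv(A)@B));w=np.array([L[2,1],L[0,2],L[1,0]]);v=L[:3,3]
    n=max(1,ceil(max(np.abs(v).max()/.025/frac,np.abs(np.degrees(w)).max()/6/frac)))
    d=lambda:0
    w=w/n;D=expm(L/n)
    return n,np.round(np.r_[D[:3,3]/.025,np.degrees(w)/6],3)
E
python3 -c "
from h import *
s=observe();p=get_image('wrist');print(p['T_tool_cam'],p['fx'],p['cx'],p['cy'])
A=pose(s);B=mk([.47,-.17,.42],[180,0,-60]);print(plan(A,B))
B2=mk([.62,.02,.42],[180,0,-60]);print(plan(B,B2))
"
```

```text
[[ 1.      0.0004 -0.0005 -0.0002]
 [ 0.0003 -0.9663 -0.2572 -0.0696]
 [-0.0006  0.2572 -0.9663 -0.1939]
 [ 0.      0.      0.      1.    ]] 309.5034433341662 280.431203863506 209.97929400582984
(23, array([-0.492, -0.766, -0.399, -0.   ,  0.   , -0.1  ]))
(12, array([-0.298, -0.75 ,  0.   ,  0.   ,  0.   ,  0.   ]))
```

```bash
python3 -c "
from h import *
s=observe()
A=pose(s);B=mk([.47,-.17,.25],[180,0,-60]);print(plan(A,B,.98))
B2=mk([.63,.03,.27],[180,0,-60]);print(plan(B,B2,.98))
"
```

```text
(19, array([-0.596, -0.927, -0.125, -0.   ,  0.   , -0.122]))
(10, array([-0.373, -0.954, -0.08 ,  0.   ,  0.   ,  0.   ]))
```

step_arm(
  deltas=[
    [0, -0.6, -0.93, -0.13, 0, 0, -0.12],
    [0, -0.6, -0.93, -0.13, 0, 0, -0.12],
    [0, -0.6, -0.93, -0.13, 0, 0, -0.12],
    [0, -0.6, -0.93, -0.13, 0, 0, -0.12],
    [0, -0.6, -0.93, -0.13, 0, 0, -0.12],
    [0, -0.6, -0.93, -0.13, 0, 0, -0.12],
    [0, -0.6, -0.93, -0.13, 0, 0, -0.12],
    [0, -0.6, -0.93, -0.13, 0, 0, -0.12],
    [0, -0.6, -0.93, -0.13, 0, 0, -0.12],
    [0, -0.6, -0.93, -0.13, 0, 0, -0.12],
    [0, -0.6, -0.93, -0.13, 0, 0, -0.12],
    [0, -0.6, -0.93, -0.13, 0, 0, -0.12],
    [0, -0.6, -0.93, -0.13, 0, 0, -0.12],
    [0, -0.6, -0.93, -0.13, 0, 0, -0.12],
    [0, -0.6, -0.93, -0.13, 0, 0, -0.12],
    [0, -0.6, -0.93, -0.13, 0, 0, -0.12],
    [0, -0.6, -0.93, -0.13, 0, 0, -0.12],
    [0, -0.6, -0.93, -0.13, 0, 0, -0.12],
    [0, -0.6, -0.93, -0.13, 0, 0, -0.12],
    [0, 0, 0, 0, 0, 0, 0],
  ],
)

```text
time_s: 2.92
eef_pos: [0.4733, -0.1653, 0.2532]
tcp_rot: [-179.9, -0.0, -60.0]
contact_force: [-0.3, -0.8, -0.5]
finger_gap: 0.0879
```

```bash
cat > w.py <<'E'
import sys,pickle
from h import *
s=observe();p=get_image('wrist');n=sys.argv[1];pickle.dump((s,p),open(n+'.pkl','wb'))
im=cv2.cvtColor(p['color'],cv2.COLOR_RGB2BGR);cv2.imwrite(f'pics/{n}.png',cv2.resize(im,(800,600),interpolation=cv2.INTER_CUBIC))
print(s['time_s'],s['eef_pos'],s['tcp_rot'],s['contact_force'],s['finger_gap'])
for l in sys.argv[2:]:
    for r in spot_in(p,l)[:3]: print(l,np.round(r['point'],3),round(r['conf'],2),(proj(p,r['point'],s)[0]/.7).round())
E
python3 w.py w1 stand gauge tip
```

```text
2.9167 [ 0.4733 -0.1653  0.2532] [-179.8814   -0.0315  -59.9688] [-0.2587 -0.8158 -0.5346] 0.08791156609993302
stand [ 0.382 -0.339  0.022] 0.63 [499. 411.]
stand [ 0.402 -0.193  0.003] 0.55 [389. 325.]
gauge [ 0.564 -0.215  0.006] 0.59 [491. 200.]
tip [ 0.562 -0.214  0.008] 0.85 [489. 200.]
```

View pics/w1.png

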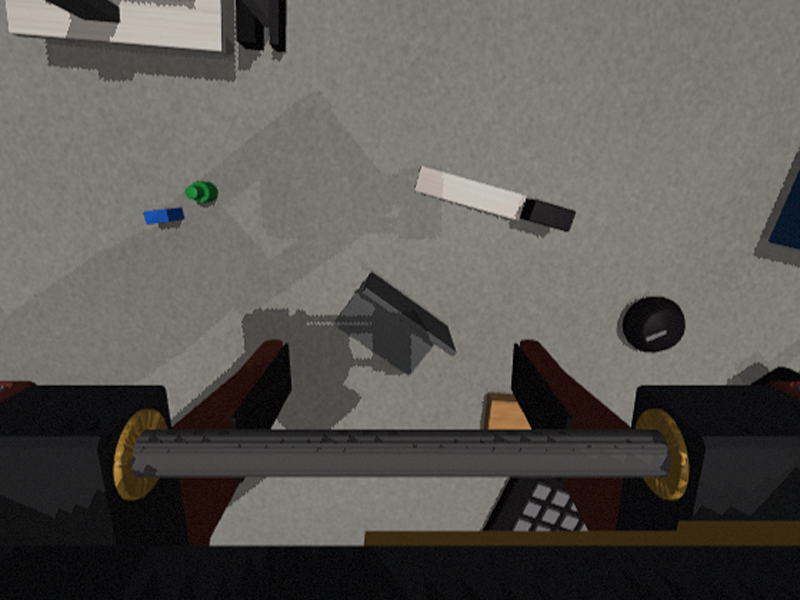

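step_arm(
  deltas=[
    [0.4, -0.37, -0.95, -0.08, 0, 0, 0],
    [0.4, -0.37, -0.95, -0.08, 0, 0, 0],
    [0.4, -0.37, -0.95, -0.08, 0, 0, 0],
    [0.4, -0.37, -0.95, -0.08, 0, 0, 0],
    [0.4, -0.37, -0.95, -0.08, 0, 0, 0],
    [0.4, -0.37, -0.95, -0.08, 0, 0, 0],
    [0.4, -0.37, -0.95, -0.08, 0, 0, 0],
    [0.4, -0.37, -0.95, -0.08, 0, 0, 0],
    [0.4, -0.37, -0.95, -0.08, 0, 0, 0],
    [0.4, -0.37, -0.95, -0.08, 0, 0, 0],
    [0.4, 0, 0, 0, 0, 0, 0],
  ],
)

```text
time_s: 4.03
eef_pos: [0.6335, 0.0315, 0.2723]
tcp_rot: [-179.9, 0.0, -60.2]
contact_force: [-0.4, -0.2, 0.1]
finger_gap: 0.0524
```

```bash
python3 w.py w2 panel bench cooler plate_edge ledge
```

```text
4.0333 [0.6335 0.0315 0.2723] [-179.9048    0.0048  -60.1525] [-0.4008 -0.1517  0.1423] 0.05239226969511604
panel [0.638 0.063 0.14 ] 0.66 [367. 252.]
bench [0.619 0.12  0.053] 0.74 [310. 226.]
cooler [0.591 0.143 0.068] 0.65 [270. 242.]
cooler [0.611 0.126 0.046] 0.47 [302. 229.]
plate_edge [0.589 0.14  0.063] 0.76 [273. 244.]
ledge [0.612 0.127 0.048] 0.76 [301. 227.]
ledge [0.588 0.14  0.06 ] 0.35 [274. 244.]
```

View pics/w2.png

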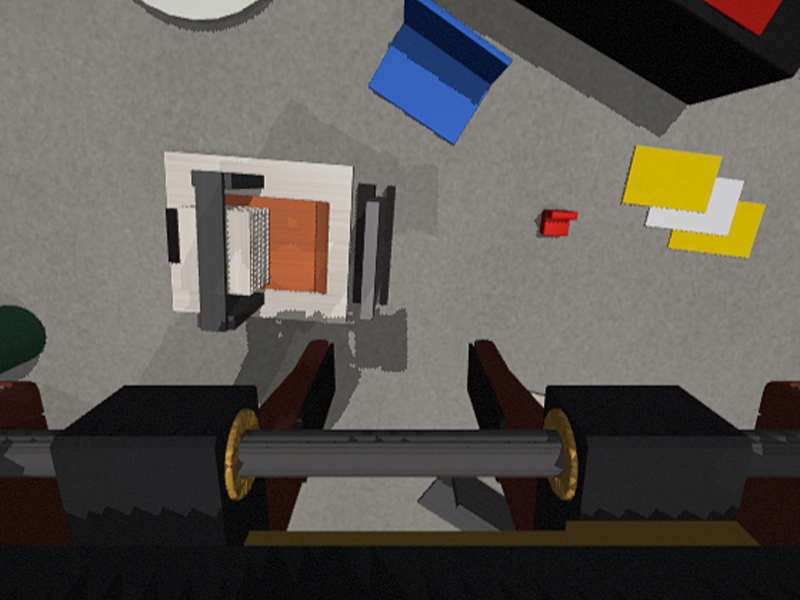

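w1 shows the dark stand's upright from (370,273) to (455,352), with its foot to the lower left, and the gauge from (420,180) to (573,217). w2 shows the light panel strip between the dark rails, from (372,200) to (366,318), and the deck corners at (165,152), (353,166), (350,322) and (174,312). I'll zoom in for exact pixels.

```bash
python3 -c "
import cv2,numpy as np,pickle
a=cv2.cvtColor(pickle.load(open('w1.pkl','rb'))[1]['color'],cv2.COLOR_RGB2BGR);b=cv2.cvtColor(pickle.load(open('w2.pkl','rb'))[1]['color'],cv2.COLOR_RGB2BGR)
def c(im,x,y,w,h,k):
    im=im[y:y+h,x:x+w].astype(float)/255;return (255*cv2.resize(np.clip(im,0,1)**.5,(w*k,h*k),interpolation=cv2.INTER_CUBIC).clip(0,1)).astype('uint8')
# stand x230-325 y185-265 (k4: 380x320); gauge x285-410 y110-165 (k3); panel x235-285,y120-230 k4... 
A=c(a,230,185,95,80,4);G=c(a,285,110,126,60,3);P=c(b,110,100,175,130,2);P2=c(b,240,125,45,105,4)
out=np.zeros((600,800,3),'uint8');out[:320,:380]=A;out[330:510,:378]=G;out[:260,400:750]=P;out[:,:]=out
cv2.imwrite('pics/c1.png',out)
out2=np.zeros((420,600,3),'uint8')
out[265:265+105*3,400:400+135]=c(b,240,125,45,105,3);out[265:265+105*3,540:540+150]=c(b,195,125,50,105,3);cv2.imwrite('pics/c1.png',out)
"
```

```text
(no output)
```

View pics/c1.png

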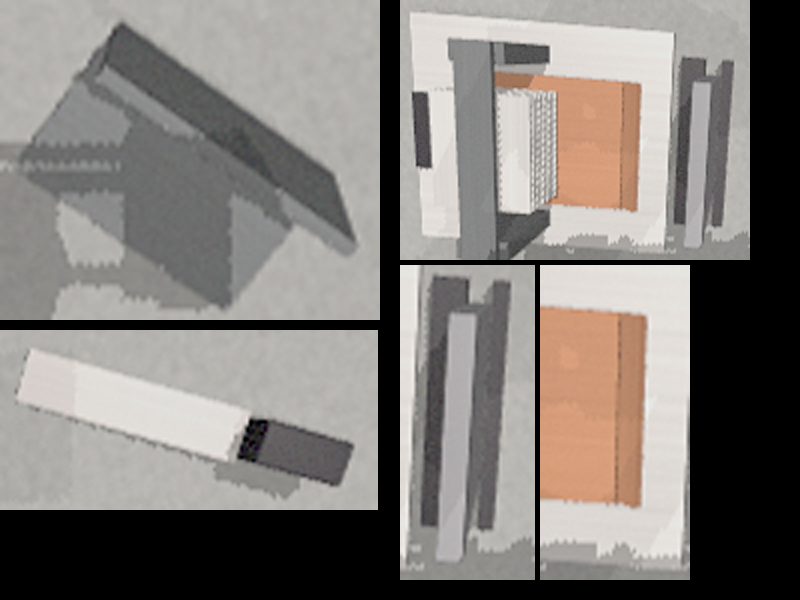

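```bash
cat > fit.py <<'E'
from h import *
import pickle
from scipy.optimize import least_squares
S1,S2=[pickle.load(open(f'w{i}.pkl','rb')) for i in (1,2)]
def px(c,off,org,k): return (np.array(c,float)-off+.5)/k-.5+np.array(org)
def fit(name,sp,uv,loc,x0):
    s,p=sp;loc=np.array(loc,float)
    def f(q):
        c,n=np.cos(q[2]),np.sin(q[2]);X=loc@np.array([[c,n,0],[-n,c,0],[0,0,1]])+[q[0],q[1],0]
        return (proj(p,X,s)-uv).ravel()
    r=least_squares(f,x0,x_scale=[.01,.01,.1]);print(name,r.x[:2],np.degrees(r.x[2]),'res',r.fun.round(1));return r.x
fit('stand',S1,px([(122,22),(335,178),(107,66),(355,240)],(0,0),(230,185),4),[(0,.05,0),(0,-.05,0),(0,.05,.075),(0,-.05,.075)],[.42,-.19,0])
fit('gauge',S1,px([(30,348),(16,402),(268,420),(354,444),(338,487)],(0,330),(285,110),3),[(.125,-.012,.003),(.125,.012,.003),(.02,-.01,.042),(-.02,-.01,.042),(-.02,.01,.042)],[.58,-.25,2])
fit('panel',S2,px([(450,313),(476,313),(438,560),(463,560)],(400,265),(240,125),3),[(.005,-.045,.14),(-.005,-.045,.14),(.005,.045,.14),(-.005,.045,.14)],[.63,.05,2.1])
b=fit('deck',S2,px([(411,12),(675,33),(665,248)],(400,0),(110,100),2),[(.09,-.075,.05),(-.08,-.075,.05),(-.08,.075,.05)],[.58,.14,2.1])
for d in(-.105,):print('slot from deck',b[:2]+d*np.array([np.cos(b[2]),np.sin(b[2])]))
E
python3 fit.py
```

```text
stand [ 0.437  -0.1977] -6.574812935111053 res [-0.4 -0.7 -0.1 -1.1 -0.5 -0.1  1.   1.6]
gauge [ 0.5767 -0.263 ] 104.56678570539594 res [-0.5  0.2 -0.6 -0.4  0.  -0.5  0.7  0.   0.4  0.7]
panel [0.6326 0.058 ] 115.96498451916767 res [-0.5 -0.8  0.5 -0.1 -0.4  0.3  0.4  0.8]
deck [0.5843 0.1502] 115.77458093511709 res [-0.8 -0.5  0.3 -1.2  0.6  2.2]
slot from deck [0.63   0.0557]
```

```bash
python3 -c "
from h import *
A=pose(observe());B=mk([.631,.057,.2],[180,0,-64]);C=mk([.631,.057,.104],[180,0,-64])
print(plan(A,B),plan(B,C))
"
```

```text
(4, array([-0.248, -0.138,  0.723,  0.001,  0.   ,  0.156])) (5, array([-0.   , -0.   ,  0.768,  0.   ,  0.   ,  0.   ]))
```

step_arm(
  deltas=[
    [0.5, -0.25, -0.14, 0.72, 0, 0, 0.16],
    [0.5, -0.25, -0.14, 0.72, 0, 0, 0.16],
    [0.5, -0.25, -0.14, 0.72, 0, 0, 0.16],
    [0.5, -0.25, -0.14, 0.72, 0, 0, 0.16],
    [0.5, 0, 0, 0, 0, 0, 0],
    [0.5, 0, 0, 0, 0, 0, 0],
  ],
)

```text
time_s: 4.83
eef_pos: [0.6308, 0.058, 0.1999]
tcp_rot: [179.9, 0.0, -64.0]
contact_force: [-0.1, 0.2, 0.7]
finger_gap: 0.0439
```

```bash
python3 w.py w3 panel
```

```text
4.8333 [0.6308 0.058  0.1999] [179.8866   0.0352 -64.0036] [-0.1042  0.1971  0.7478] 0.04389803975844768
panel [0.642 0.063 0.143] 0.67 [401. 285.]
```

View pics/w3.png

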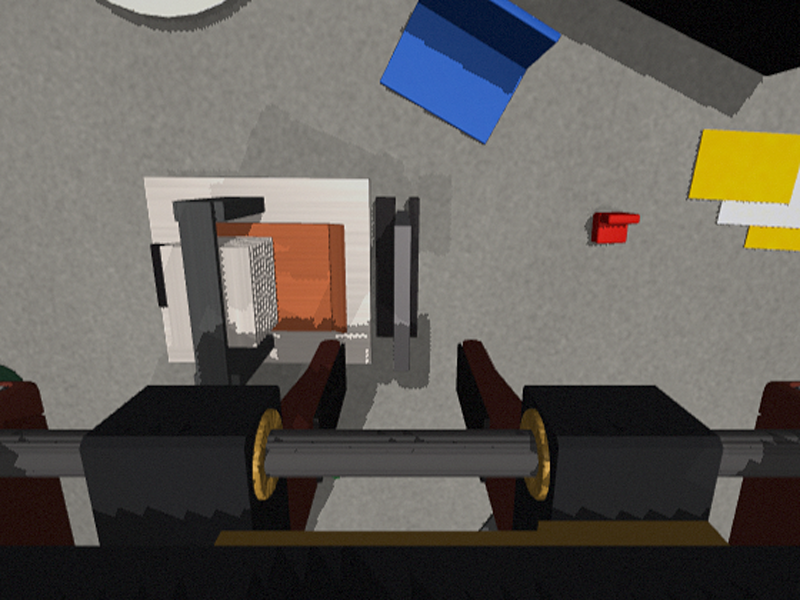

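The panel strip (columns 394–411, rows 225–370) is centred between the fingertips (345 and 458) and square to them. Descending.

step_arm(
  deltas=[
    [0.5, 0, 0, 0.77, 0, 0, 0],
    [0.5, 0, 0, 0.77, 0, 0, 0],
    [0.5, 0, 0, 0.77, 0, 0, 0],
    [0.5, 0, 0, 0.77, 0, 0, 0],
    [0.5, 0, 0, 0.77, 0, 0, 0],
    [1, 0, 0, 0, 0, 0, 0],
    [1, 0, 0, 0, 0, 0, 0],
    [1, 0, 0, 0, 0, 0, 0],
    [1, 0, 0, 0, 0, 0, 0],
    [1, 0, 0, 0, 0, 0, 0],
    [1, 0, 0, 0, 0, 0, 0],
  ],
  force=25,
)

```text
time_s: 5.85
eef_pos: [0.6326, 0.0587, 0.1055]
tcp_rot: [-179.9, -0.0, -64.0]
contact_force: [0.6, 0.7, 4.6]
finger_gap: 0.0095
```

```bash
cat > fit3.py <<'E'
from h import *
import pickle
from scipy.optimize import least_squares
from fit import fit
S=pickle.load(open('w3.pkl','rb'))
k=1/.7
q=lambda L:(np.array(L,float)+.5)/k-.5
fit('panel3',S,q([(411,225),(394,225),(410,370),(394,370)]),[(-.005,-.045,.14),(.005,-.045,.14),(-.005,.045,.14),(.005,.045,.14)],[.63,.05,2.1])
fit('deck3',S,q([(145,178),(370,180),(371,363)]),[(.09,-.075,.05),(-.08,-.075,.05),(-.08,.075,.05)],[.58,.14,2.1])
E
python3 fit3.py | grep 3; python3 -c "
from h import *
s=observe();print(s['eef_pos'],s['tcp_rot'],s['contact_force'],s['torque'],s['finger_gap'])"
```

```text
stand [ 0.437  -0.1977] -6.574812935111053 res [-0.4 -0.7 -0.1 -1.1 -0.5 -0.1  1.   1.6]
gauge [ 0.5767 -0.263 ] 104.56678570539594 res [-0.5  0.2 -0.6 -0.4  0.  -0.5  0.7  0.   0.4  0.7]
panel [0.6326 0.058 ] 115.96498451916767 res [-0.5 -0.8  0.5 -0.1 -0.4  0.3  0.4  0.8]
deck [0.5843 0.1502] 115.77458093511709 res [-0.8 -0.5  0.3 -1.2  0.6  2.2]
slot from deck [0.63   0.0557]
panel3 [0.6325 0.058 ] 115.83924625195007 res [ 0.2 -0.5 -0.2 -0.5  0.   0.6 -0.   0.6]
deck3 [0.583  0.1499] 115.49210503459697 res [-1.1 -0.5  0.4 -0.5  0.8  1.4]
[0.6326 0.0587 0.1055] [-179.8812   -0.0446  -64.0156] [0.5558 0.7232 4.5604] [-0.0545  0.098  -0.0384] 0.009499165844433279
```

```bash
cat > lean.py <<'E'
from h import *
import pickle
S1=pickle.load(open('w1.pkl','rb'));s,p=S1
px=lambda c:(np.array(c,float)+.5)/4-.5+[230,185]
def yaw(a,b,z):
    P=unproj(p,px([a,b]),z,s);d=P[0]-P[1];return P.round(4).tolist(),np.degrees(np.arctan2(-d[0],d[1])),np.linalg.norm(d)
print('bottom',yaw((122,22),(335,178),0));print('top',yaw((107,66),(355,240),.075));print('foot',yaw((20,178),(228,308),.004))
E
cat > tgt.py <<'E'
from h import *
SX,SY,SYAW,TH=.437,-.1977,-6.57,20.
def lean(dx,dz,L=.1055,th=TH,dy=0):
    t=np.radians(th);W=mk([SX,SY,0],[0,0,SYAW])
    o=np.array([.075*np.tan(t)+.005*np.cos(t),0,.005*np.sin(t)])
    P=W@mk(o+np.array([dx,dy,dz]),[0,-th,0])
    return P@mk([0,0,L],[180,0,0])
E
python3 lean.py; python3 -c "
from tgt import *
A=pose(observe());W0=A.copy();W0[2,3]+=.11
W1=lean(.06,.10);W2=lean(.015,.005)
for a,b in((A,W0),(W0,W1),(W1,W2)): print(plan(a,b,.98))
L=logm(np.linalg.inv(W0)@W1).real
for f in np.linspace(0,1,6): T=W0@expm(L*f);print((T@[0,0,.1055,1])[:3])
"
```

```text
bottom ([[0.4422, -0.149, 0.0], [0.4299, -0.2483, 0.0]], np.float64(-7.023936364497551), np.float64(0.10010695019114015))
top ([[0.443, -0.1486, 0.075], [0.4326, -0.2451, 0.075]], np.float64(-6.153770435649102), np.float64(0.09705274713106689))
foot ([[0.3716, -0.1446, 0.004], [0.365, -0.2391, 0.004]], np.float64(-3.983642585279139), np.float64(0.09476418061432366))
(5, array([ 0.001, -0.002, -0.88 ,  0.   ,  0.   ,  0.   ]))
(13, array([ 0.153,  0.944,  0.042,  0.127,  0.233, -0.729]))
(4, array([-0.748,  0.   ,  0.739,  0.   ,  0.   ,  0.   ]))
[0.6328 0.0588 0.11  ]
[0.591  0.0161 0.1071]
[ 0.5586 -0.034   0.104 ]
[ 0.5369 -0.0896  0.1015]
[ 0.5268 -0.1485  0.1005]
[ 0.5284 -0.2082  0.1017]
```

step_arm(
  deltas=[
    [1, 0, 0, -0.88, 0, 0, 0],
    [1, 0, 0, -0.88, 0, 0, 0],
    [1, 0, 0, -0.88, 0, 0, 0],
    [1, 0, 0, -0.88, 0, 0, 0],
    [1, 0, 0, -0.88, 0, 0, 0],
    [1, 0.153, 0.944, 0.042, 0.127, 0.233, -0.729],
    [1, 0.153, 0.944, 0.042, 0.127, 0.233, -0.729],
    [1, 0.153, 0.944, 0.042, 0.127, 0.233, -0.729],
    [1, 0.153, 0.944, 0.042, 0.127, 0.233, -0.729],
    [1, 0.153, 0.944, 0.042, 0.127, 0.233, -0.729],
    [1, 0.153, 0.944, 0.042, 0.127, 0.233, -0.729],
    [1, 0.153, 0.944, 0.042, 0.127, 0.233, -0.729],
    [1, 0.153, 0.944, 0.042, 0.127, 0.233, -0.729],
    [1, 0.153, 0.944, 0.042, 0.127, 0.233, -0.729],
    [1, 0.153, 0.944, 0.042, 0.127, 0.233, -0.729],
    [1, 0.153, 0.944, 0.042, 0.127, 0.233, -0.729],
    [1, 0.153, 0.944, 0.042, 0.127, 0.233, -0.729],
    [1, 0.153, 0.944, 0.042, 0.127, 0.233, -0.729],
    [1, 0, 0, 0, 0, 0, 0],
    [1, 0, 0, 0, 0, 0, 0],
  ],
)

```text
time_s: 7.52
eef_pos: [0.4911, -0.2017, 0.1998]
tcp_rot: [-179.9, -19.6, -7.4]
contact_force: [-0.6, 0.8, -2.4]
finger_gap: 0.0091
```

```bash
python3 w.py w4 stand; python3 -c "
from tgt import *
A=pose(observe())
W2=lean(.015,.005);W3=lean(.010,-.001)
for a,b in((A,W2),(W2,W3)): print(plan(a,b,.98))"
```

```text
7.5167 [ 0.4911 -0.2017  0.1998] [-179.8745  -19.6081   -7.4148] [-0.5526  0.8181 -2.429 ] 0.00911051945024399
stand [ 0.398 -0.191  0.007] 0.72 [209. 275.]
(4, array([-0.728,  0.041,  0.736,  0.005,  0.017, -0.028]))
(1, array([-0.27 , -0.   ,  0.157,  0.   ,  0.   ,  0.   ]))
```

View pics/w4.png

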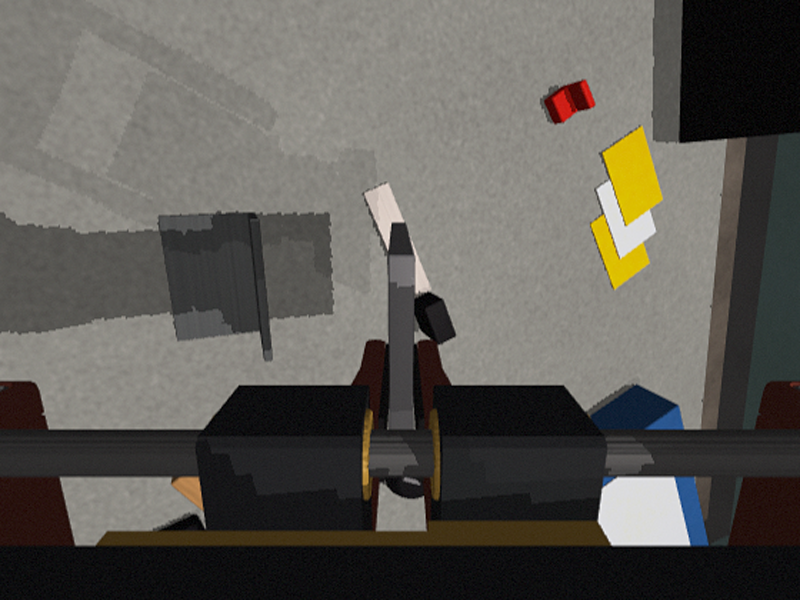

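```bash
cat > fit4.py <<'E'
from h import *
import pickle
from fit import fit,px,S1
S=pickle.load(open('w4.pkl','rb'))
q=lambda L:(np.array(L,float)+.5)*.7-.5
fit('st4',S,q([(258,213),(272,358),(160,216),(177,340)]),[(0,.05,.075),(0,-.05,.075),(-.07,.05,.004),(-.07,-.05,.004)],[.43,-.2,-.1])
# joint fit w1 + w4
from scipy.optimize import least_squares
def f(v):
    X=mk([v[0],v[1],0],[0,0,v[2]*100])
    t=lambda L:(np.c_[np.array(L),np.ones(len(L))]@X.T)[:,:3]
    a=proj(S[1],t([(0,.05,.075),(0,-.05,.075),(-.07,.05,.004),(-.07,-.05,.004)]),S[0])-q([(258,213),(272,358),(160,216),(177,340)])
    b=proj(S1[1],t([(0,.05,0),(0,-.05,0),(0,.05,.075),(0,-.05,.075)]),S1[0])-px([(122,22),(335,178),(107,66),(355,240)],(0,0),(230,185),4)
    return np.r_[a.ravel(),b.ravel()]
r=least_squares(f,[.437,-.197,-.06]);print('joint',r.x*[1,1,100],r.fun.round(1))
im=cv2.cvtColor(S[1]['color'],cv2.COLOR_RGB2BGR)[135:265,95:205];im=(np.clip(im/255.,0,1)**.5*255).astype('uint8');cv2.imwrite('pics/c4.png',cv2.resize(im,None,fx=4.5,fy=4.5,interpolation=cv2.INTER_CUBIC))
E
python3 fit4.py|grep -E 'st4|joint'
```

```text
st4 [ 0.438  -0.1957] -6.158456085392173 res [ 0.6  1.9  1.1  0.  -2.1 -1.6  0.4 -0.5]
joint [ 0.4376 -0.1965 -6.4573] [ 0.7  2.8  0.7  0.9 -2.  -1.2 -0.  -0.  -0.9 -1.4 -0.5 -1.8 -1.1 -0.9
```

View pics/c4.png

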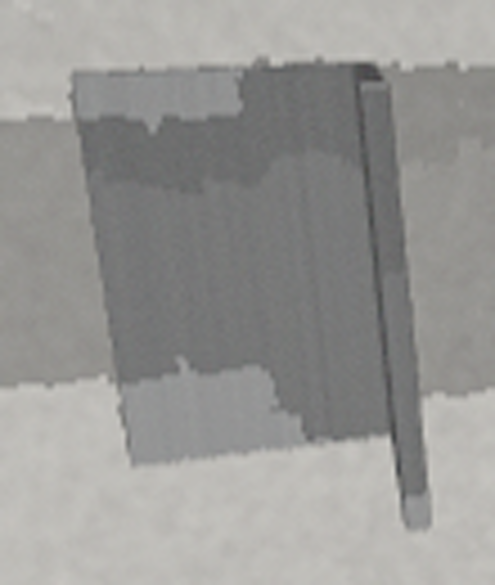

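Both fits agree on the stand: (0.4375, -0.1975), yaw -6.4°. Next I'll lower the panel beside it.

```bash
sed -i 's/^SX.*/SX,SY,SYAW,TH=.4375,-.1975,-6.45,20./' tgt.py; python3 -c "
from tgt import *
A=pose(observe())
W2=lean(.015,.006);W3=lean(.015,-.002)
for a,b in((A,W2),(W2,W3)): print(plan(a,b,.98))"
```

```text
(3, array([-0.96 ,  0.051,  0.971,  0.008,  0.022, -0.044]))
(1, array([-0.109,  0.   ,  0.301,  0.   ,  0.   ,  0.   ]))
```

step_arm(
  deltas=[
    [1, -0.72, 0.04, 0.73, 0.006, 0.017, -0.033],
    [1, -0.72, 0.04, 0.73, 0.006, 0.017, -0.033],
    [1, -0.72, 0.04, 0.73, 0.006, 0.017, -0.033],
    [1, -0.72, 0.04, 0.73, 0.006, 0.017, -0.033],
    [1, 0, 0, 0, 0, 0, 0],
    [1, 0, 0, 0, 0, 0, 0],
  ],
)

```text
time_s: 8.12
eef_pos: [0.4483, -0.1983, 0.1061]
tcp_rot: [-179.9, -19.9, -6.4]
contact_force: [0.5, -0.5, -1.6]
finger_gap: 0.0092
```

```bash
cat > dv.py <<'E'
from tgt import *
s=observe();A=pose(s);print(s['time_s'],A[:3,3],s['tcp_rot'],s['contact_force'])
E_=np.linalg.inv(lean(0,0))@A;print('rel to target in tool axes mm',E_[:3,3]*1e3)
W=mk([SX,SY,0],[0,0,SYAW]);d=W[:3,:3].T@(A[:3,3]-lean(0,0)[:3,3]);print('in stand axes mm',d*1e3)
E
python3 dv.py
```

```text
8.1167 [ 0.4483 -0.1983  0.1061] [-179.9441  -19.9067   -6.3716] [ 0.4974 -0.4967 -1.5713]
rel to target in tool axes mm [15.8504 -0.4407  0.1649]
in stand axes mm [14.9509  0.4407  5.2662]
```

step_arm(
  deltas=[
    [1, -0.027, 0, 0.075, 0, 0, 0],
    [1, -0.027, 0, 0.075, 0, 0, 0],
    [1, -0.014, 0, 0.038, 0, 0, 0],
    [1, 0, 0, 0, 0, 0, 0],
    [1, 0, 0, 0, 0, 0, 0],
  ],
)

```text
time_s: 8.53
eef_pos: [0.4493, -0.1997, 0.1022]
tcp_rot: [179.9, -20.1, -6.3]
contact_force: [0.2, -0.2, -2.0]
finger_gap: 0.0094
```

```bash
python3 dv.py
```

```text
8.5333 [ 0.4493 -0.1997  0.1022] [179.9247 -20.1056  -6.3162] [ 0.1575 -0.2405 -1.9692]
rel to target in tool axes mm [15.5405  0.8425  4.1754]
in stand axes mm [16.0314 -0.8425  1.3916]
```

step_arm(
  deltas=[
    [1, -0.014, 0, 0.038, 0, 0, 0],
    [1, 0, 0, 0, 0, 0, 0],
  ],
)

```text
time_s: 8.7
eef_pos: [0.4492, -0.1999, 0.1011]
tcp_rot: [179.9, -20.1, -6.3]
contact_force: [-1.4, -0.1, 3.2]
finger_gap: 0.0094
```

step_arm(
  deltas=[
    [1, -0.014, 0, 0.038, 0, 0, 0],
    [1, 0, 0, 0, 0, 0, 0],
  ],
)

```text
time_s: 8.87
eef_pos: [0.4499, -0.2004, 0.1011]
tcp_rot: [179.9, -20.2, -6.3]
contact_force: [-5.3, 0.9, 15.8]
finger_gap: 0.0097
```

step_arm(
  deltas=[
    [1, 0.021, 0, -0.056, 0, 0, 0],
    [1, -0.15, -0.02, -0.055, 0, 0, 0],
    [1, -0.15, 0, -0.055, 0, 0, 0],
    [1, -0.11, 0, -0.041, 0, 0, 0],
    [1, 0, 0, 0, 0, 0, 0],
    [1, 0, 0, 0, 0, 0, 0],
  ],
)

```text
time_s: 9.37
eef_pos: [0.4376, -0.1978, 0.1011]
tcp_rot: [180.0, -20.0, -6.4]
contact_force: [0.3, -0.6, -0.1]
finger_gap: 0.0093
```

step_arm(
  deltas=[
    [1, -0.076, 0, -0.028, 0, 0, 0],
    [1, 0, 0, 0, 0, 0, 0],
  ],
)

```text
time_s: 9.53
eef_pos: [0.4356, -0.1975, 0.1011]
tcp_rot: [180.0, -20.0, -6.3]
contact_force: [-0.2, 0.2, -0.1]
finger_gap: 0.0093
```

step_arm(
  deltas=[
    [1, -0.038, 0, -0.014, 0, 0, 0],
    [1, 0, 0, 0, 0, 0, 0],
  ],
)

```text
time_s: 9.7
eef_pos: [0.4347, -0.1974, 0.1011]
tcp_rot: [180.0, -20.0, -6.3]
contact_force: [-0.7, -0.2, -1.4]
finger_gap: 0.0094
```

step_arm(
  deltas=[
    [1, -0.038, 0, -0.014, 0, 0, 0],
    [1, 0, 0, 0, 0, 0, 0],
  ],
)

```text
time_s: 9.87
eef_pos: [0.4339, -0.1974, 0.1012]
tcp_rot: [179.9, -20.1, -6.3]
contact_force: [0.6, 0.9, -2.3]
finger_gap: 0.0095
```

step_arm(
  deltas=[
    [1, -0.038, 0, -0.014, 0, 0, 0],
    [1, 0, 0, 0, 0, 0, 0],
  ],
)

```text
time_s: 10.03
eef_pos: [0.433, -0.1974, 0.1013]
tcp_rot: [179.9, -20.1, -6.3]
contact_force: [1.6, -0.3, -2.1]
finger_gap: 0.0091
```

step_arm(
  deltas=[
    [1, -0.038, 0, -0.014, 0, 0, 0],
    [1, 0, 0, 0, 0, 0, 0],
  ],
)

```text
time_s: 10.2
eef_pos: [0.4321, -0.1974, 0.1013]
tcp_rot: [179.9, -20.1, -6.3]
contact_force: [2.7, -0.0, -2.7]
finger_gap: 0.0093
```

step_arm(
  deltas=[
    [1, -0.014, 0, 0.038, 0, 0, 0],
    [1, 0, 0, 0, 0, 0, 0],
  ],
)

```text
time_s: 10.37
eef_pos: [0.4323, -0.1975, 0.1004]
tcp_rot: [179.9, -20.1, -6.3]
contact_force: [2.3, -0.8, 0.1]
finger_gap: 0.0094
```

step_arm(
  deltas=[
    [1, -0.007, 0, 0.019, 0, 0, 0],
    [1, 0, 0, 0, 0, 0, 0],
  ],
)

```text
time_s: 10.53
eef_pos: [0.4322, -0.1974, 0.0999]
tcp_rot: [179.9, -20.1, -6.3]
contact_force: [2.1, -0.4, 1.4]
finger_gap: 0.0093
```

step_arm(
  deltas=[
    [0.88, 0, 0, 0, 0, 0, 0],
    [0.86, 0, 0, 0, 0, 0, 0],
    [0.83, 0, 0, 0, 0, 0, 0],
    [0.78, 0, 0, 0, 0, 0, 0],
    [0.72, 0, 0, 0, 0, 0, 0],
    [0.7, 0, 0, 0, 0, 0, 0],
    [0.7, 0, 0, 0, 0, 0, 0],
  ],
)

```text
time_s: 11.12
eef_pos: [0.4318, -0.1971, 0.0996]
tcp_rot: [180.0, -20.0, -6.3]
contact_force: [0.0, -0.3, -0.1]
finger_gap: 0.0259
```

step_arm(
  deltas=[
    [0.7, 0, 0, -0.4, 0, 0, 0],
    [0.7, 0, 0, -0.8, 0, 0, 0],
    [0.7, 0, 0, -0.9, 0, 0, 0],
    [0.7, 0, 0, -0.9, 0, 0, 0],
    [0.7, 0, 0, -0.9, 0, 0, 0],
    [0.7, 0, 0, -0.9, 0, 0, 0],
    [0.7, 0, 0, 0, 0, 0, 0],
    [0.7, 0, 0, 0, 0, 0, 0],
  ],
)

```text
time_s: 11.78
eef_pos: [0.3914, -0.193, 0.2134]
tcp_rot: [179.9, -20.2, -6.3]
contact_force: [-0.0, 0.1, -0.1]
finger_gap: 0.0267
```

```bash
python3 w.py w5 panel gauge tip; python3 -c "
from h import *
a=get_image('scene')['color'][140:230,170:330];a=(np.clip(a/255.,0,1)**.6*255).astype('uint8')
w=cv2.imread('pics/w5.png');a=cv2.resize(cv2.cvtColor(a,cv2.COLOR_RGB2BGR),(400,225),interpolation=cv2.INTER_CUBIC)
cv2.imwrite('pics/c5.png',np.vstack([np.hstack([a,np.zeros((225,160,3),'uint8')]),cv2.resize(w,(560,375))[:330]]))
from tgt import *
A=pose(observe());G=np.array([.5767,-.263]);
for yw in(14.57,):
  B=mk([*G,.19],[180,0,yw]);C=mk([*G,.022],[180,0,yw]);print(plan(A,B,.98),plan(B,C))
"
```

```text
11.7833 [ 0.3914 -0.193   0.2134] [179.8559 -20.2062  -6.3241] [-0.0207  0.0597 -0.095 ] 0.026736673581461454
panel [ 0.419 -0.189  0.13 ] 0.92 [396. 281.]
gauge [ 0.564 -0.222  0.009] 0.69 [492. 262.]
tip [ 0.566 -0.218  0.008] 0.56 [493. 258.]
(8, array([ 0.882,  0.399,  0.287,  0.075, -0.411, -0.431])) (9, array([0.   , 0.   , 0.747, 0.   , 0.   , 0.   ]))
```

View pics/c5.png

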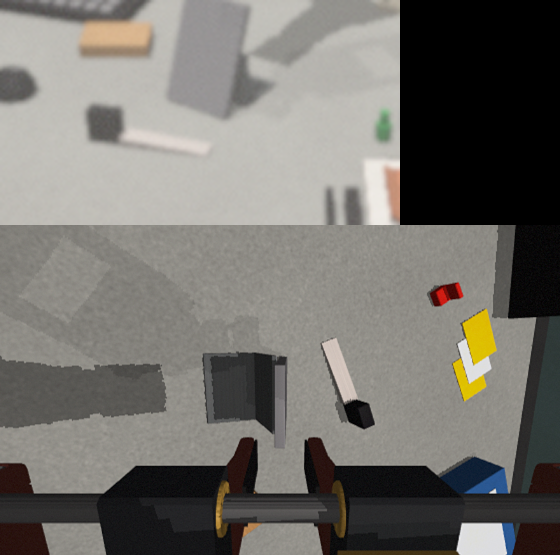

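The panel is leaning steadily against the dark stand; in the lower part of c5 its top strip runs from (280,358) to (280,447), parallel to the upright. The gauge is undisturbed at (345,385). Next, the gauge.

```bash
python3 -c "
from h import *
A=pose(observe());G=np.array([.5767,-.263])
B=mk([*G,.15],[180,0,14.57]);C=mk([*G,.008],[180,0,14.57]);print(plan(A,B,.85),plan(B,C,.98))
"
```

```text
(8, array([ 0.843,  0.395,  0.485,  0.075, -0.411, -0.431])) (6, array([0.   , 0.   , 0.947, 0.   , 0.   , 0.   ]))
```

step_arm(
  deltas=[
    [0.4, 0.843, 0.395, 0.485, 0.075, -0.411, -0.431],
    [0.4, 0.843, 0.395, 0.485, 0.075, -0.411, -0.431],
    [0.4, 0.843, 0.395, 0.485, 0.075, -0.411, -0.431],
    [0.4, 0.843, 0.395, 0.485, 0.075, -0.411, -0.431],
    [0.4, 0.843, 0.395, 0.485, 0.075, -0.411, -0.431],
    [0.4, 0.843, 0.395, 0.485, 0.075, -0.411, -0.431],
    [0.4, 0.843, 0.395, 0.485, 0.075, -0.411, -0.431],
    [0.4, 0.843, 0.395, 0.485, 0.075, -0.411, -0.431],
    [0.4, 0, 0, 0, 0, 0, 0],
    [0.4, 0, 0, 0, 0, 0, 0],
  ],
)

```text
time_s: 12.87
eef_pos: [0.5773, -0.2627, 0.1484]
tcp_rot: [-180.0, 0.1, 14.6]
contact_force: [-0.6, 0.3, 0.4]
finger_gap: 0.0527
```

```bash
python3 w.py w6 gauge tip;  python3 -c "
from h import *
A=pose(observe());G=np.array([.5767,-.263])
C=mk([*G,.01],[180,0,14.57]);print(plan(A,C,.98))
"
```

```text
12.8667 [ 0.5773 -0.2627  0.1484] [-179.9549    0.1015   14.5939] [-0.6373  0.2572  0.3708] 0.05266986396008918
gauge [ 0.563 -0.207  0.008] 0.94 [401. 200.]
tip [ 0.562 -0.207  0.005] 0.82 [401. 199.]
(6, array([ 0.005, -0.   ,  0.942,  0.002, -0.001, -0.002]))
```

View pics/w6.png

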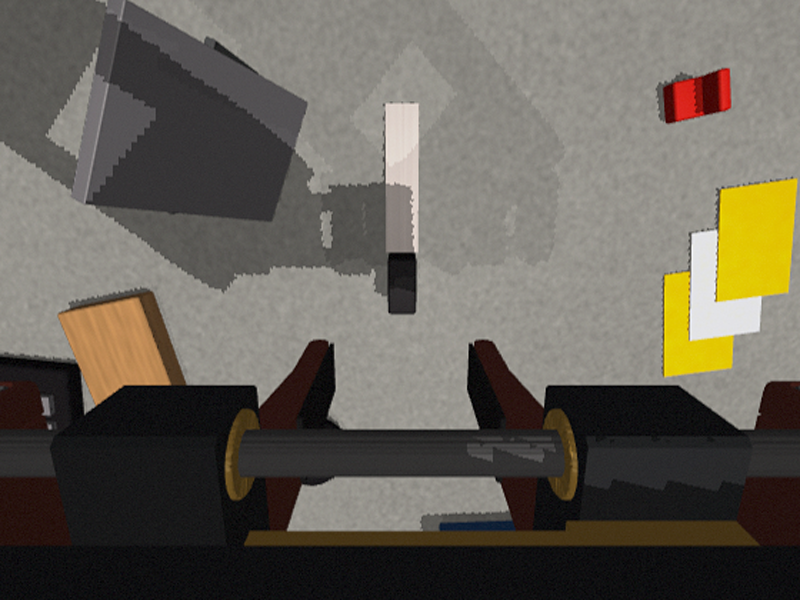

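The gauge is centred and square between the jaws (blade columns 385–418, handle at (402,283)). Grasping.

step_arm(
  deltas=[
    [0.4, 0, 0, 0.94, 0, 0, 0],
    [0.4, 0, 0, 0.94, 0, 0, 0],
    [0.4, 0, 0, 0.94, 0, 0, 0],
    [0.4, 0, 0, 0.94, 0, 0, 0],
    [0.4, 0, 0, 0.94, 0, 0, 0],
    [0.4, 0, 0, 0.86, 0, 0, 0],
    [0.4, 0, 0, 0, 0, 0, 0],
    [1, 0, 0, 0, 0, 0, 0],
    [1, 0, 0, 0, 0, 0, 0],
    [1, 0, 0, 0, 0, 0, 0],
    [1, 0, 0, 0, 0, 0, 0],
    [1, 0, 0, 0, 0, 0, 0],
    [1, 0, 0, 0, 0, 0, 0],
  ],
  force=50,
)

```text
time_s: 14.1
eef_pos: [0.5778, -0.264, 0.0135]
tcp_rot: [179.8, -0.1, 14.5]
contact_force: [0.1, -0.2, 0.5]
finger_gap: 0.0162
```

```bash
cat > fit6.py <<'E'
from h import *
import pickle
from fit import fit
S=pickle.load(open('w6.pkl','rb'))
q=lambda L:(np.array(L,float)+.5)*.7-.5
g=fit('g6',S,q([(385,102),(418,102),(388,313),(415,313)]),[(.125,.012,.003),(.125,-.012,.003),(-.02,.01,.042),(-.02,-.01,.042)],[.577,-.263,1.82])
s=observe();A=pose(s);print('now6',A[:3,3],s['tcp_rot'],s['contact_force'],s['finger_gap'])
T=np.linalg.inv(A)@mk([g[0],g[1],0],[0,0,np.degrees(g[2])]);print('gauge in tool6',T[:3,3])
E
python3 fit6.py|grep 6
```

```text
stand [ 0.437  -0.1977] -6.574812935111053 res [-0.4 -0.7 -0.1 -1.1 -0.5 -0.1  1.   1.6]
gauge [ 0.5767 -0.263 ] 104.56678570539594 res [-0.5  0.2 -0.6 -0.4  0.  -0.5  0.7  0.   0.4  0.7]
panel [0.6326 0.058 ] 115.96498451916767 res [-0.5 -0.8  0.5 -0.1 -0.4  0.3  0.4  0.8]
deck [0.5843 0.1502] 115.77458093511709 res [-0.8 -0.5  0.3 -1.2  0.6  2.2]
slot from deck [0.63   0.0557]
g6 [ 0.5769 -0.2623] 104.59506889412505 res [-0.3 -0.2  0.3 -0.2 -0.4  0.2  0.4  0.2]
now6 [ 0.5778 -0.264   0.0135] [179.8351  -0.1256  14.5399] [ 0.1264 -0.2086  0.5198] 0.016230066474683703
gauge in tool6 [-0.0005 -0.0019  0.0135]
```

```bash
cat > ins.py <<'E'
from h import *
BX,BY,BYAW=.5843,.151,115.75
GT=mk([-.0005,-.0019,.0135],[0,0,0])@mk([0,0,0],[180,0,90.03]) # gauge in tool
GT[:3,:3]=(np.linalg.inv(mk([0,0,0],[180,0,14.56]))@mk([0,0,0],[0,0,104.59]))[:3,:3]
def tool(tipx,z,y=0):  # tip at bench x, underside z
    return mk([BX,BY,0],[0,0,BYAW])@mk([tipx-.125,y,z],[0,0,0])@np.linalg.inv(GT)
def tip(A): return (np.linalg.inv(mk([BX,BY,0],[0,0,BYAW]))@A@GT@[.125,0,0,1])[:3]*1e3
E
python3 -c "
from ins import *
A=pose(observe());U=A.copy();U[2,3]+=.08;B=tool(-.1,.09)
print(GT,tip(A));print(B[:3,3]);print(plan(A,U,.98),plan(U,B,.9),plan(B,tool(-.1,.054)))"
```

```text
[[-0.0005 -1.      0.     -0.0005]
 [-1.      0.0005  0.     -0.0019]
 [-0.      0.     -1.      0.0135]
 [ 0.      0.      0.      1.    ]] [-246.3901  162.0058   -0.388 ]
[ 0.6833 -0.0532  0.1035]
(4, array([ 0.002,  0.002, -0.8  , -0.   , -0.   ,  0.   ])) (8, array([ 0.85 , -0.82 , -0.05 ,  0.004, -0.002, -0.233])) (2, array([-0.  ,  0.  ,  0.72,  0.  ,  0.  ,  0.  ]))
```

step_arm(
  deltas=[
    [1, 0, 0, -0.5, 0, 0, 0],
    [1, 0, 0, -0.9, 0, 0, 0],
    [1, 0, 0, -0.9, 0, 0, 0],
    [1, 0, 0, -0.9, 0, 0, 0],
    [1, 0, 0, 0, 0, 0, 0],
  ],
)

```text
time_s: 14.52
eef_pos: [0.5802, -0.265, 0.0981]
tcp_rot: [179.6, -0.4, 14.5]
contact_force: [1.0, 0.9, 0.8]
finger_gap: 0.0009
```

The fingers closed on nothing, so I'll look before doing anything else.

```bash
python3 w.py w7 gauge tip
```

```text
14.5167 [ 0.5802 -0.265   0.0981] [179.5963  -0.409   14.543 ] [1.0448 0.9223 0.7545] 0.0009164079335998608
gauge [ 0.564 -0.208  0.011] 0.8 [398. 198.]
tip [ 0.559 -0.206  0.004] 0.55 [391. 194.]
```

View pics/w7.png

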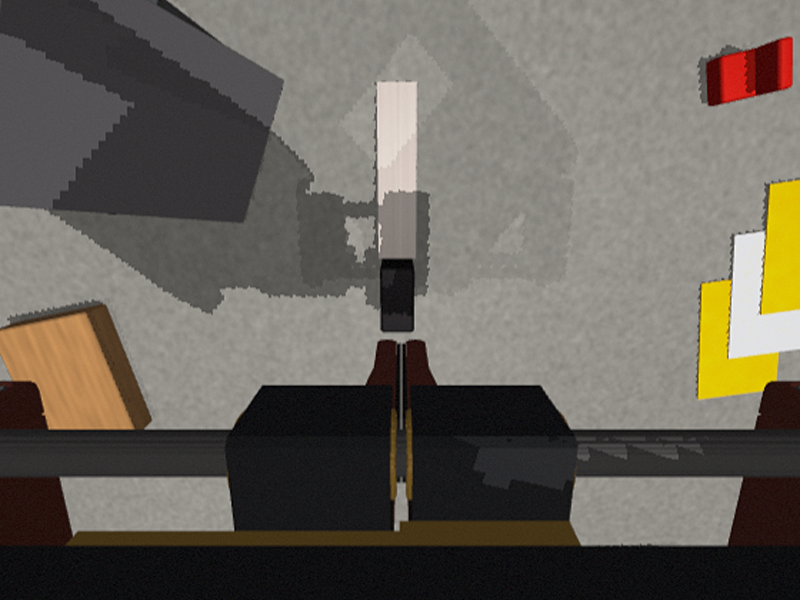

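```bash
cat > fit7.py <<'E'
from h import *
import pickle,sys
from fit import fit
S=pickle.load(open('w7.pkl','rb'))
q=lambda L:(np.array(L,float)+.5)*.7-.5
g=fit('g7',S,q([(377,82),(417,82),(381,331),(413,331)]),[(.125,.012,.003),(.125,-.012,.003),(-.02,.01,.042),(-.02,-.01,.042)],[.577,-.263,1.82])
s,p=S;A=pose(s);T=np.linalg.inv(A)@mk([g[0],g[1],0],[0,0,np.degrees(g[2])]);print('in tool7',T[:3,3]); print('tcp proj7',proj(p,A[:3,3],s)/.7, proj(p,A[:3,3]+A[:3,:3]@[0,0,.06],s)/.7)
E
python3 fit7.py|grep 7; python3 -c "
from h import *
s=observe();print(s['joint_efforts'],s['torque'],s['contact_force'],s['finger_gap'])"
```

```text
stand [ 0.437  -0.1977] -6.574812935111053 res [-0.4 -0.7 -0.1 -1.1 -0.5 -0.1  1.   1.6]
gauge [ 0.5767 -0.263 ] 104.56678570539594 res [-0.5  0.2 -0.6 -0.4  0.  -0.5  0.7  0.   0.4  0.7]
panel [0.6326 0.058 ] 115.96498451916767 res [-0.5 -0.8  0.5 -0.1 -0.4  0.3  0.4  0.8]
deck [0.5843 0.1502] 115.77458093511709 res [-0.8 -0.5  0.3 -1.2  0.6  2.2]
slot from deck [0.63   0.0557]
g7 [ 0.5771 -0.2627] 104.40629814091979 res [-0.1 -1.1  0.1 -0.9 -0.5  1.2  0.5  1.2]
in tool7 [-0.0031 -0.0037  0.0981]
tcp proj7 [[401.91   338.5215]] [[401.5625 304.0177]]
[  0.0023 -59.7297 -24.3826   0.0358   0.0287   0.0009] [-0.0318 -0.1242 -0.0085] [0.1869 0.4618 0.1224] 0.00038483976971184677
```

The gauge has not moved and is still under the fingers. I'll retry, reading the state at each stage.

step_arm(
  deltas=[
    [0.45, -0.11, -0.14, 0, 0, 0, 0],
    [0.45, 0, 0, 0, 0, 0, 0],
    [0.45, 0, 0, 0, 0, 0, 0],
    [0.45, 0, 0, 0, 0, 0, 0],
    [0.45, 0, 0, 0, 0, 0, 0],
    [0.45, 0, 0, 0, 0, 0, 0],
    [0.45, 0, 0, 0, 0, 0, 0],
    [0.45, 0, 0, 0.8, 0, 0, 0],
    [0.45, 0, 0, 0.8, 0, 0, 0],
    [0.45, 0, 0, 0.8, 0, 0, 0],
    [0.45, 0, 0, 0.8, 0, 0, 0],
    [0.45, 0, 0, 0, 0, 0, 0],
    [0.45, 0, 0, 0, 0, 0, 0],
  ],
  force=25,
)

```text
time_s: 15.75
eef_pos: [0.573, -0.2607, 0.0118]
tcp_rot: [180.0, 0.0, 14.5]
contact_force: [-0.3, -0.8, 0.0]
finger_gap: 0.0486
```

step_arm(
  deltas=[
    [0.45, 0, 0, 0.2, 0, 0, 0],
    [0.45, 0, 0, 0, 0, 0, 0],
    [0.45, 0, 0, 0, 0, 0, 0],
  ],
)

```text
time_s: 16.0
eef_pos: [0.5744, -0.2614, 0.0085]
tcp_rot: [179.8, -0.1, 14.5]
contact_force: [0.2, -0.2, 0.1]
finger_gap: 0.0481
```

step_arm(
  deltas=[
    [1, 0, 0, 0, 0, 0, 0],
    [1, 0, 0, 0, 0, 0, 0],
    [1, 0, 0, 0, 0, 0, 0],
    [1, 0, 0, 0, 0, 0, 0],
  ],
)

```text
time_s: 16.33
eef_pos: [0.574, -0.2612, 0.0079]
tcp_rot: [179.9, -0.1, 14.5]
contact_force: [0.5, 0.7, 0.6]
finger_gap: 0.025
```

step_arm(
  deltas=[
    [1, 0, 0, 0, 0, 0, 0],
    [1, 0, 0, 0, 0, 0, 0],
    [1, 0, 0, 0, 0, 0, 0],
  ],
)

```text
time_s: 16.58
eef_pos: [0.5741, -0.2612, 0.0078]
tcp_rot: [179.9, -0.1, 14.5]
contact_force: [-0.2, -0.2, 1.4]
finger_gap: 0.0195
```

step_arm(
  deltas=[
    [1, 0, 0, 0, 0, 0, 0],
    [1, 0, 0, 0, 0, 0, 0],
    [1, 0, 0, 0, 0, 0, 0],
  ],
  force=40,
)

```text
time_s: 16.83
eef_pos: [0.5741, -0.2612, 0.0078]
tcp_rot: [179.9, -0.1, 14.5]
contact_force: [1.3, -0.1, 1.5]
finger_gap: 0.0189
```

step_arm(
  deltas=[
    [1, 0, 0, -0.3, 0, 0, 0],
    [1, 0, 0, -0.5, 0, 0, 0],
    [1, 0, 0, -0.5, 0, 0, 0],
    [1, 0, 0, -0.5, 0, 0, 0],
    [1, 0, 0, 0, 0, 0, 0],
    [1, 0, 0, 0, 0, 0, 0],
  ],
)

```text
time_s: 17.33
eef_pos: [0.5746, -0.2614, 0.0542]
tcp_rot: [179.8, -0.2, 14.5]
contact_force: [-0.5, 0.4, -2.4]
finger_gap: 0.0187
```

```bash
python3 w.py w8 gauge tip; python3 -c "
from h import *
s=observe();print(s['contact_force'],s['torque'])"
```

```text
17.3333 [ 0.5746 -0.2614  0.0542] [179.7801  -0.189   14.5415] [-0.518   0.3878 -2.3582] 0.018685384547254626
gauge [ 0.564 -0.208  0.053] 0.75 [410. 220.]
tip [ 0.562 -0.208  0.054] 0.96 [404. 218.]
[ 0.2943 -0.4855 -1.9904] [-0.0594 -0.0845 -0.0309]
```

```bash
sed -i '/^GT/d' ins.py; sed -i "s/^BX.*/&\nGT=mk([0,.002,.0078],[180,0,-90])/" ins.py; python3 -c "
from ins import *
A=pose(observe());U=A.copy();U[2,3]+=.04;B=tool(-.1,.09)
print(GT.round(3),tip(A),B[:3,3]);print(plan(A,U,.98),plan(U,B,.95),plan(B,tool(-.1,.056),.8))"
```

```text
[[ 0.    -1.    -0.     0.   ]
 [-1.    -0.    -0.     0.002]
 [ 0.     0.    -1.     0.008]
 [ 0.     0.     0.     1.   ]] [-245.5196  164.8941   44.259 ] [ 0.6812 -0.0499  0.0978]
(2, array([ 0.   ,  0.001, -0.8  ,  0.   , -0.   ,  0.   ])) (8, array([ 0.861, -0.816, -0.028,  0.002, -0.001, -0.234])) (2, array([ 0.  , -0.  ,  0.68,  0.  ,  0.  ,  0.  ]))
```

step_arm(
  deltas=[
    [1, 0, 0, -0.8, 0, 0, 0],
    [1, 0, 0, -0.8, 0, 0, 0],
    [1, 0.861, -0.816, -0.028, 0.002, 0, -0.234],
    [1, 0.861, -0.816, -0.028, 0.002, 0, -0.234],
    [1, 0.861, -0.816, -0.028, 0.002, 0, -0.234],
    [1, 0.861, -0.816, -0.028, 0.002, 0, -0.234],
    [1, 0.861, -0.816, -0.028, 0.002, 0, -0.234],
    [1, 0.861, -0.816, -0.028, 0.002, 0, -0.234],
    [1, 0.861, -0.816, -0.028, 0.002, 0, -0.234],
    [1, 0.861, -0.816, -0.028, 0.002, 0, -0.234],
    [1, 0, 0, 0, 0, 0, 0],
    [1, 0, 0, 0, 0, 0, 0],
  ],
)

```text
time_s: 18.48
eef_pos: [0.6813, -0.0485, 0.0972]
tcp_rot: [180.0, 0.0, 25.9]
contact_force: [-1.0, -0.4, -1.8]
finger_gap: 0.019
```

```bash
python3 w.py w9 tip ledge cooler; python3 -c "
from ins import *
s=observe();A=pose(s);print(tip(A));print(plan(A,tool(-.1,.054),.8))
import pickle
S,p=pickle.load(open('w9.pkl','rb'))
W=mk([BX,BY,0],[0,0,BYAW]);t=lambda L:(np.c_[np.array(L,float),np.ones(len(L))]@W.T)[:,:3]
im=cv2.imread('pics/w9.png')
D=proj(p,t([(-.08,-.075,.05),(-.08,.075,.05),(.09,.075,.05),(.09,-.075,.05)]),S)/.7
cv2.polylines(im,[D.astype(int)],1,(255,0,255),1)
T=pose(S)@GT;g=lambda L:(np.c_[np.array(L,float),np.ones(len(L))]@T.T)[:,:3]
D=proj(p,g([(.125,.012,0.003),(.125,-.012,.003),(.02,-.012,.0114),(.02,.012,.0114)]),S)/.7
cv2.polylines(im,[D.astype(int)],1,(0,255,0),1)
D=proj(p,t([(-.05,-.042,.055),(-.05,.042,.055),(-.063,.042,.064),(-.063,-.042,.064)]),S)/.7
cv2.polylines(im,[D.astype(int)],1,(255,255,0),1)
cv2.imwrite('pics/w9o.png',im)"
```

```text
18.4833 [ 0.6813 -0.0485  0.0972] [179.9983   0.0174  25.9201] [-0.9535 -0.4288 -1.798 ] 0.019031150876307888
tip [0.661 0.001 0.096] 0.88 [410. 223.]
ledge [0.613 0.077 0.037] 0.77 [388.  36.]
[-101.0163    0.8019   89.8478]
(2, array([ 0.019, -0.02 ,  0.717,  0.001,  0.   , -0.005]))
```

View pics/w9o.png

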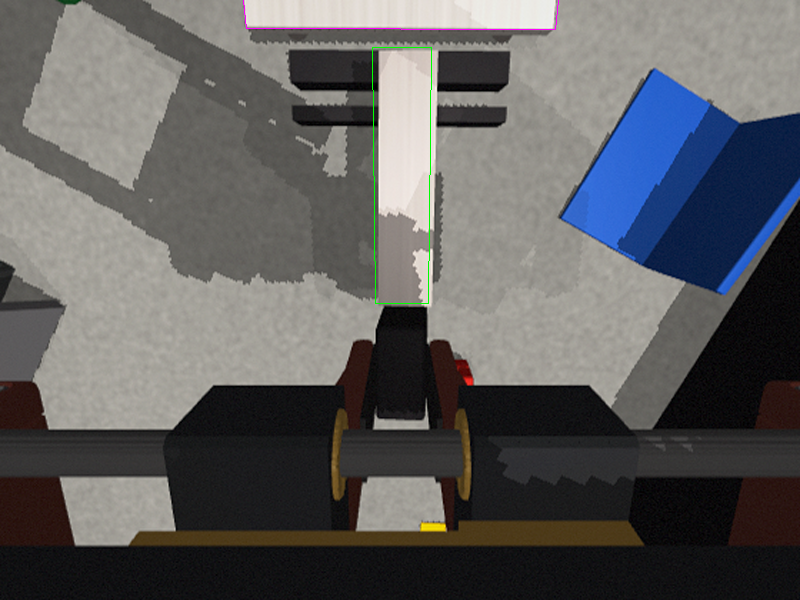

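The overlay matches the deck edge at (244–557, row 29). The blade tip at (379–437, row 51) sits about 5 px right of the prediction, roughly 0.8° of yaw, so I'll correct that. Then I'll lower the gauge and bring the tip over the ledge.

step_arm(
  deltas=[
    [1, -0.03, 0, 0.67, 0, 0, -0.07],
    [1, 0, 0, 0.67, 0, 0, -0.06],
    [1, 0, 0, 0, 0, 0, 0],
    [1, 0, -0.35, 0, 0, 0, 0],
    [1, 0, -0.4, 0, 0, 0, 0],
    [1, 0, -0.4, 0, 0, 0, 0],
    [1, 0, -0.35, 0, 0, 0, 0],
    [1, 0, 0, 0, 0, 0, 0],
    [1, 0, 0, 0, 0, 0, 0],
  ],
)

```text
time_s: 19.43
eef_pos: [0.6642, -0.0159, 0.0653]
tcp_rot: [179.9, -0.1, 26.6]
contact_force: [0.4, 0.6, -1.2]
finger_gap: 0.0187
```

```bash
cat > st.py <<'E'
from ins import *
s=observe();A=pose(s);W=mk([0,0,0],[0,0,BYAW])[:3,:3]
print(s['time_s'],'tip',tip(A)-[1,0,0],s['tcp_rot'],'F bench',W.T@s['contact_force'],'M',W.T@s['torque'],s['finger_gap'])
E
python3 st.py
```

```text
19.4333 tip [-63.024    2.4551  57.3829] [179.9388  -0.0918  26.6378] F bench [ 0.3237 -0.6015 -1.2482] M [-0.0534  0.1341  0.0267] 0.018690305122722142
```

step_arm(
  deltas=[
    [1, 0, 0, 0.12, 0, 0, 0],
    [1, 0, 0, 0.08, 0, 0, 0],
    [1, 0, 0, 0, 0, 0, 0],
  ],
)

```text
time_s: 19.68
eef_pos: [0.6639, -0.0171, 0.059]
tcp_rot: [180.0, -0.0, 26.5]
contact_force: [-0.1, -0.2, -0.4]
finger_gap: 0.0193
```

step_arm(
  deltas=[
    [1, 0, 0, 0.04, 0, 0, 0],
    [1, 0, 0, 0, 0, 0, 0],
  ],
)

```text
time_s: 19.85
eef_pos: [0.664, -0.0171, 0.0583]
tcp_rot: [180.0, -0.0, 26.5]
contact_force: [-0.3, 0.2, -0.7]
finger_gap: 0.019
```

step_arm(
  deltas=[
    [1, 0, 0, 0.04, 0, 0, 0],
    [1, 0, 0, 0, 0, 0, 0],
  ],
)

```text
time_s: 20.02
eef_pos: [0.6642, -0.017, 0.0575]
tcp_rot: [180.0, -0.0, 26.5]
contact_force: [0.3, -0.2, -1.1]
finger_gap: 0.019
```

step_arm(
  deltas=[
    [1, 0, 0, 0.03, 0, 0, 0],
    [1, 0, 0, 0, 0, 0, 0],
    [1, 0, 0, 0, 0, 0, 0],
  ],
)

```text
time_s: 20.27
eef_pos: [0.6642, -0.0169, 0.0569]
tcp_rot: [180.0, -0.1, 26.5]
contact_force: [0.1, -0.2, 0.2]
finger_gap: 0.019
```

```bash
python3 st.py
```

```text
20.2667 tip [-63.9689   2.6418  49.0559] [179.9566  -0.0632  26.55  ] F bench [-0.1954  0.0321  0.2096] M [-0.0595  0.111   0.0103] 0.018970020412377282
```

step_arm(
  deltas=[
    [1, 0, 0, 0.03, 0, 0, 0],
    [1, 0, 0, 0, 0, 0, 0],
    [1, 0, 0, 0, 0, 0, 0],
  ],
)

```text
time_s: 20.52
eef_pos: [0.6642, -0.0168, 0.0562]
tcp_rot: [180.0, -0.1, 26.6]
contact_force: [-0.7, -1.6, 1.0]
finger_gap: 0.0187
```

```bash
python3 st.py
```

```text
20.5167 tip [-63.9074   2.6625  48.2734] [179.9597  -0.0607  26.5531] F bench [-1.1058  1.286   1.0058] M [-0.0928  0.165   0.0273] 0.018737806217114777
```

step_arm(
  deltas=[
    [1, 0, 0, 0.03, 0, 0, 0],
    [1, 0, 0, 0, 0, 0, 0],
    [1, 0, 0, 0, 0, 0, 0],
  ],
)

```text
time_s: 20.77
eef_pos: [0.6642, -0.0169, 0.0554]
tcp_rot: [180.0, -0.1, 26.5]
contact_force: [0.4, -1.3, -0.2]
finger_gap: 0.0192
```

```bash
python3 st.py; python3 w.py w10 tip
python3 - <<'E'
from h import *
import pickle
# blade outline in image: measure tip row & edges from brightness
S,p=pickle.load(open('w10.pkl','rb'))
a=p['color'].astype(int).mean(2)
for r in range(20,215,12): print(r,a[r,240:330:4].astype(int))
E
```

```text
20.7667 tip [-63.9568   2.6481  47.529 ] [179.9599  -0.0609  26.5486] F bench [-1.3108  0.1796 -0.2254] M [-0.0998  0.2126  0.0193] 0.01917573225818525
20.7667 [ 0.6642 -0.0169  0.0554] [179.9599  -0.0609  26.5486] [ 0.4077 -1.2586 -0.2254] 0.01917573225818525
tip [0.64  0.034 0.056] 0.6 [405. 216.]
20 [90 93 90 92 92 92 92 91 93 91 92 93 90 93 91 93 93 92 93 91 93 91 94]
32 [224 224 229 226 222 230 192 194 210 199 211 209 205 210 209 213 212 229
 227 228 231 230 225]
44 [224 224 229 227 224 231 153 205 210 209 209 215 208 212 211 216 212 230
 227 229 232 232 227]
56 [225 226 228 228 225 232 198 207 211 211 213 223 227 228 227 218 215 229
 226 228 234 231 226]
68 [159 161 155  86  90  94 127 211 213 227 228 227 228 230 228 231 231 147
 151 127 140 145 124]
80 [ 49  49  47  50  35  37  92 211 228 230 230 231 231 232 230 233 234  58
  60  60  52  56  51]
92 [ 38  53  54  51  36  37  99 227 231 231 230 233 234 232 233 235 239  57
  63  54  54  55  52]
104 [162 165 155  89  89  78 122 230 231 232 231 234 236 234 234 236 242  91
  55  60  59  26  32]
116 [ 89  92  91  94  91  91 134 230 2
[... 152 characters left out ...]
55  58]
140 [ 90  91  93  93  90 107 144 234 237 236 235 236 226 225 224 227 118  93
  91  91  92  87  87]
152 [ 96  92  89  94  88  89 103 139 139 140 138 137 230 225 226 227  84  93
  89  93  91  86  89]
164 [ 90  90  91  91  88  91 105 136 138 139 136 140 146 141 143 144  87  90
  88  90  91  91 159]
176 [ 94  90  93  95  87  95 103 136 135 138 136 141 142 228 192 226  85  88
  91  89  94  88 158]
188 [ 99 104 102  90  93  95 103 134 135 136 135 136 138 189 221 224  83  93
  87  90  92  85 157]
200 [ 91 105  99 105  89  92 107 131 130 132 130 134 133 135 220 224  86  94
  94  90  90  90 154]
212 [ 89  92  90  97  87  92 103 112 107 118 119 120 136 136 226 221 155 160
  87  92  89  93 150]
```

```bash
cat > av.py <<'E'
from ins import *
W=mk([0,0,0],[0,0,BYAW])[:3,:3];F=[];Z=[]
for i in range(6):
    s=observe();F.append(np.r_[W.T@s['contact_force'],W.T@s['torque']]);Z.append(np.r_[tip(pose(s))-[1,0,0],s['tcp_rot']])
    get_image('wrist')
print(s['time_s'],'F,M',np.mean(F,0).round(2),'sd',np.std(F,0)[:3].round(2),'tip',np.mean(Z,0).round(2),s['finger_gap'])
E
python3 av.py
```

```text
21.1167 F,M [-1.21 -0.36  0.67 -0.11  0.21 -0.01] sd [0.45 0.55 0.38] tip [-63.91   2.66  47.54 179.96  -0.06  26.55] 0.018655873451329862
```

step_arm(
  deltas=[
    [1, 0, 0, -0.08, 0, 0, 0],
    [1, 0, 0, 0, 0, 0, 0],
  ],
)

```text
time_s: 21.33
eef_pos: [0.6639, -0.0166, 0.0574]
tcp_rot: [180.0, -0.0, 26.6]
contact_force: [0.0, 0.3, -1.4]
finger_gap: 0.0189
```

```bash
python3 av.py
```

```text
21.5833 F,M [-0.07 -0.14 -0.66 -0.09  0.05 -0.01] sd [0.27 0.41 0.5 ] tip [-63.63   2.89  49.44 179.98  -0.03  26.56] 0.019030736288632034
```

step_arm(
  deltas=[
    [1, 0, 0, -0.12, 0, 0, 0],
    [1, 0, 0, 0, 0, 0, 0],
  ],
)

```text
time_s: 21.8
eef_pos: [0.6643, -0.0168, 0.0607]
tcp_rot: [180.0, -0.1, 26.6]
contact_force: [1.0, 0.9, -0.5]
finger_gap: 0.0187
```

```bash
python3 av.py
```

```text
22.05 F,M [-0.16 -0.17 -0.78 -0.1   0.1  -0.  ] sd [0.58 0.6  0.5 ] tip [-63.92   2.65  52.63 179.96  -0.06  26.55] 0.019122355210210704
```

step_arm(
  deltas=[
    [1, 0, 0, 0.16, 0, 0, 0],
    [1, 0, 0, 0, 0, 0, 0],
    [1, 0, -0.2, 0, 0, 0, 0],
    [1, 0, -0.2, 0, 0, 0, 0],
    [1, 0, -0.2, 0, 0, 0, 0],
    [1, 0, -0.2, 0, 0, 0, 0],
    [1, 0, -0.2, 0, 0, 0, 0],
    [1, 0, 0, 0, 0, 0, 0],
  ],
)

```text
time_s: 22.77
eef_pos: [0.6535, 0.006, 0.0571]
tcp_rot: [179.9, -0.1, 26.6]
contact_force: [1.3, -2.9, 2.9]
finger_gap: 0.0192
```

```bash
python3 av.py
```

```text
23.0167 F,M [-2.68 -0.41  2.37 -0.11  0.47  0.  ] sd [0.42 0.49 0.43] tip [-38.79   2.63  48.87 179.93  -0.11  26.58] 0.018571935587836992
```

step_arm(
  deltas=[
    [1, 0, -0.1, -0.016, 0, 0, 0],
    [1, 0, -0.1, 0, 0, 0, 0],
    [1, 0, 0, 0, 0, 0, 0],
  ],
)

```text
time_s: 23.32
eef_pos: [0.6518, 0.0091, 0.0574]
tcp_rot: [179.8, -0.1, 26.6]
contact_force: [3.3, -6.6, 4.0]
finger_gap: 0.0188
```

```bash
sed -i 's/range(6)/range(4)/' av.py; python3 av.py
```

```text
23.4667 F,M [-7.28 -0.6   3.8  -0.09  1.25  0.02] sd [0.35 0.29 0.35] tip [-35.18   2.57  49.18 179.84  -0.14  26.56] 0.019285795025797015
```

step_arm(
  deltas=[
    [1, 0, -0.1, 0, 0, 0, 0],
    [1, 0, -0.1, 0, 0, 0, 0],
    [1, 0, 0, 0, 0, 0, 0],
  ],
)

```text
time_s: 23.77
eef_pos: [0.6499, 0.0134, 0.0575]
tcp_rot: [179.8, -0.2, 26.6]
contact_force: [3.0, -6.4, 3.7]
finger_gap: 0.0188
```

```bash
python3 av.py
```

```text
23.9167 F,M [-7.47 -0.68  3.68 -0.05  1.4   0.01] sd [0.56 0.56 0.09] tip [-30.46   2.49  49.26 179.82  -0.16  26.56] 0.018810102988671244
```

step_arm(
  deltas=[
    [1, 0, -0.1, 0, 0, 0, 0],
    [1, 0, -0.1, 0, 0, 0, 0],
    [1, 0, 0, 0, 0, 0, 0],
  ],
)

```text
time_s: 24.22
eef_pos: [0.6478, 0.0178, 0.0576]
tcp_rot: [179.8, -0.2, 26.6]
contact_force: [4.8, -6.9, 4.8]
finger_gap: 0.0193
```

```bash
python3 av.py
```

```text
24.3667 F,M [-7.56 -1.07  4.46 -0.09  1.5  -0.03] sd [0.48 0.4  0.33] tip [-25.63   2.45  49.31 179.81  -0.17  26.56] 0.01928383730905569
```

```bash
cat > chk.py <<'E'
from ins import *
import pickle
S,p0=pickle.load(open('w10.pkl','rb'));p=get_image('wrist')
g=lambda a:cv2.cvtColor(a,cv2.COLOR_RGB2GRAY).astype(np.float32)
def shift(a,b,r,m=4):
    y0,y1,x0,x1=r;t=b[y0:y1,x0:x1];R=cv2.matchTemplate(a[y0-m:y1+m,x0-m:x1+m],t,cv2.TM_CCOEFF_NORMED)
    _,v,_,(x,y)=cv2.minMaxLoc(R)
    sub=lambda f,i:(f[i-1]-f[i+1])/(2*(f[i-1]-2*f[i]+f[i+1])) if 0<i<len(f)-1 else 0
    return -(x+sub(R[y],x)-m),-(y+sub(R[:,x],y)-m),v   # motion old->new
print('handle in wrist px',shift(g(p0['color']),g(p['color']),(205,300,255,310)))
s0=cv2.imread('pics/scene.png',0).astype(np.float32);q=get_image('scene');s1=g(q['color'])
W=mk([BX,BY,0],[0,0,BYAW])
c=[(W@[x,y,z,1])[:3] for x,y,z in((.01,0,.10),(.01,0,.102),(.09,.07,.05))];P=proj(q,np.array(c));print('2mm in px',P[1]-P[0],P[0],P[2])
u,v=P[0].astype(int)
for r in((v-8,v+22,u-16,u+16),): print('cooler area',shift(s0,s1,r))
im=np.hstack([s0[180:260,290:400],s1[180:260,290:400]]);cv2.imwrite('pics/sc.png',im)
E
python3 chk.py
```

```text
handle in wrist px (np.float32(-0.057618618), np.float32(0.43647146), 0.9827941060066223)
2mm in px [ 0.0952 -0.6798] [354.9596 203.992 ] [378.8519 204.7074]
cooler area (np.float32(0.012483835), np.float32(0.2805581), 0.9534809589385986)[ WARN:0@3.647] global loadsave.cpp:1063 imwrite_ Unsupported depth image for selected encoder is fallbacked to CV_8U.
```

step_arm(
  deltas=[
    [1, 0, -0.1, -0.012, 0, 0, 0],
    [1, 0, -0.1, 0, 0, 0, 0],
    [1, 0, -0.1, 0, 0, 0, 0],
    [1, 0, -0.1, 0, 0, 0, 0],
    [1, 0, 0, 0, 0, 0, 0],
  ],
)

```text
time_s: 24.93
eef_pos: [0.6432, 0.0267, 0.0577]
tcp_rot: [179.8, -0.2, 26.6]
contact_force: [4.7, -7.5, 3.2]
finger_gap: 0.0189
```

```bash
python3 av.py
```

```text
25.0833 F,M [-8.08 -1.08  3.55 -0.07  1.53 -0.05] sd [0.49 0.5  0.49] tip [-15.6    2.67  49.48 179.81  -0.16  26.56] 0.0186457659287643
```

step_arm(
  deltas=[
    [1, 0, -0.1, 0, 0, 0, 0],
    [1, 0, -0.1, 0, 0, 0, 0],
    [1, 0, -0.1, 0, 0, 0, 0],
    [1, 0, 0, 0, 0, 0, 0],
  ],
)

```text
time_s: 25.47
eef_pos: [0.64, 0.0333, 0.0577]
tcp_rot: [179.8, -0.2, 26.6]
contact_force: [4.9, -7.0, 3.7]
finger_gap: 0.0192
```

```bash
python3 av.py; python3 chk.py 2>/dev/null
python3 - <<'E'
from ins import *
# plate lift: copper front top edge in wrist view?
p=get_image('wrist');s=observe();W=mk([BX,BY,0],[0,0,BYAW])
for z in(.0625,.0645,.0665): print(z,[proj(p,(W@[x,y,z,1])[:3],s)[0].round(1) for x,y in((-.05,-.042),(-.05,.042),(-.01,.03))])
a=p['color'][:40].astype(int);m=(a[...,0]>a[...,2]+50);print(m.sum(),np.argwhere(m)[:, 0].max() if m.any() else None)
E
```

```text
25.6167 F,M [-8.45 -1.43  3.42 -0.08  1.65 -0.04] sd [0.35 0.4  0.18] tip [ -8.28   2.72  49.47 179.8   -0.17  26.56] 0.019013213122489405
handle in wrist px (np.float32(-0.079315186), np.float32(0.48870707), 0.9746440052986145)
2mm in px [ 0.0952 -0.6798] [354.9596 203.992 ] [378.8519 204.7074]
cooler area (np.float32(0.03366232), np.float32(-0.110758305), 0.9577405452728271)
0.0625 [array([357.2, 111. ]), array([212.7, 108.9]), array([231.5,  32.3])]
0.0645 [array([358.1, 110.8]), array([212. , 108.7]), array([231. ,  31.2])]
0.0665 [array([358.9, 110.6]), array([211.3, 108.5]), array([230.4,  30.1])]
2432 39
```

```bash
cat > sc.py <<'E'
from ins import *
s0=cv2.cvtColor(cv2.imread('pics/scene.png'),cv2.COLOR_BGR2RGB).astype(float);q=get_image('scene');s1=q['color'].astype(float)
W=mk([BX,BY,0],[0,0,BYAW])
P=proj(q,np.array([(W@[x,y,.063,1])[:3] for x,y in((-.05,-.042),(-.05,.042),(-.01,-.042),(-.01,.042))]));print(P.round(1).tolist())
def edge(im,c):
    # orange fraction profile along rows for column band: row centroid of top & bottom borders
    r=(im[...,0]-im[...,2])/(im.sum(2)+1)
    col=cv2.GaussianBlur(r,(0,0),.8)[195:250,c-2:c+3].mean(1);h=(col.max()+np.median(col[-6:]))/2
    i=np.where(col>h)[0];a,b=i.min(),i.max()
    top=a-(col[a]-h)/(col[a]-col[a-1]) if a>0 else np.nan;bot=b+(col[b]-h)/(col[b]-col[b+1]) if b<len(col)-1 else np.nan
    return 195+top,195+bot
for c in range(325,375,5): print(c,np.round(edge(s0,c),2),np.round(edge(s1,c),2))
E
python3 sc.py
```

```text
[[330.8, 226.6], [327.4, 206.3], [347.5, 226.7], [343.0, 206.5]]
325 [206.94 222.01] [206.39 222.6 ]
330 [207.41 228.08] [206.85 227.29]
335 [207.44 228.63] [206.68 227.93]
340 [207.46 228.67] [206.18 228.13]
345 [213.71 228.79] [211.92 228.23]
350 [222.85 228.81] [222.28 228.26]
355 [222.95 227.89] [222.46 227.08]
360 [242.34 246.29] [244.68 246.46]
365 [223.31 229.17] [222.94 228.69]
370 [223.11 229.11] [222.58 228.44]
```

step_arm(
  deltas=[
    [1, 0, -0.1, 0, 0, 0, 0],
    [1, 0, 0, 0, 0, 0, 0],
    [1, 0, 0, 0, 0, 0, 0],
  ],
)

```text
time_s: 26.12
eef_pos: [0.6389, 0.0354, 0.0577]
tcp_rot: [179.8, -0.2, 26.6]
contact_force: [4.4, -8.7, 2.8]
finger_gap: 0.0189
```

```bash
python3 av.py; python3 sc.py
python3 - <<'E'
from h import *
for n in('scene','top'):
    p=get_image(n)
    for l in['panel','can','pawn_bottle','pawn_book','pawn_chair','mouse','deck_box']:
        for r in spot_in(p,l)[:2]: print(n,l,np.round(r['point'],3),round(r['conf'],2))
E
```

```text
26.2667 F,M [-9.64 -0.66  3.13 -0.07  1.75 -0.07] sd [0.3  0.44 0.29] tip [ -5.93   2.72  49.47 179.79  -0.17  26.56] 0.018728170475655743
[[330.8, 226.6], [327.4, 206.3], [347.5, 226.7], [343.0, 206.5]]
325 [206.94 222.01] [206.17 222.71]
330 [207.41 228.08] [206.79 227.22]
335 [207.44 228.63] [206.77 227.88]
340 [207.46 228.67] [206.23 227.96]
345 [213.71 228.79] [212.33 228.13]
350 [222.85 228.81] [222.19 228.27]
355 [222.95 227.89] [222.24 227.32]
360 [242.34 246.29] [243.43 246.14]
365 [223.31 229.17] [222.81 228.4 ]
370 [223.11 229.11] [222.53 228.29]
scene panel [ 0.453 -0.193  0.069] 0.57
scene panel [0.596 0.145 0.07 ] 0.46
scene can [0.369 0.357 0.081] 0.69
scene pawn_bottle [0.436 0.036 0.022] 0.51
scene pawn_book [0.396 0.054 0.017] 0.52
scene pawn_chair [ 0.749 -0.082  0.02 ] 0.67
scene mouse [ 0.557 -0.412  0.022] 0.73
scene mouse [0.366 0.358 0.08 ] 0.4
scene deck_box [ 0.394 -0.373  0.021] 0.55
scene deck_box [0.396 0.051 0.019] 0.35
top panel [ 0.442 -0.197  0.091] 0.82
top can [0.584 0.186 0.126] 0.32
top pawn_chair [ 0.742 -0.09   0.015] 0.39
top mouse [ 0.541 -0.419  0.033] 0.74
top deck_box [ 0.381 -0.372  0.021] 0.6
```

```bash
python3 -c "
from bench import job_done
print(job_done())"
```

```text
the job is handed in; nothing more can be done
None
```

The job is handed in at about 27 s on the robot's clock (limit 54 s). The panel leans against the dark stand, and the arm still holds the gauge by its handle with its blade under the plate.

- **Panel:** I lifted it out of the slot and leaned it at 20°, centred to about 1 mm and square to the stand by the fitted yaw. I set it down until I felt both the table and the stand's face, then let go. Later pictures show it still leaning there.
- **Gauge:** my first grasp closed on nothing. The gauge had not moved, and the second grasp held. The blade went in flat and straight, with a yaw fix of about 0.8° and the blade about 3 mm off the bench's centre line. It slipped only about 0.4 mm in the grip.
- **Plate:** the drag is about 9.6 N. The scene camera puts the plate about 1.9 mm above rest, going by a shift of about 0.65 px at roughly 0.34 px per mm. Counting blade travel since the drag began gives about 2.4 mm.
- **Disagreement:** the drag began about 13 mm past the plate's edge, where a gap of at least 4.5 mm would put it at 19 mm or more. I put this down to a few millimetres of position error and a slight blade tilt.
- **Other objects:** the bystanders showed the same positions as at the start, within the networks' accuracy. In the last top view the can, bottle and book were not reliably found, so those three rest on the scene view alone.

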